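# Turn the tube rack over in the UV box

### The job

The tube rack in the open UV box has had its lamp time on the small-well face: turn it over and lay it back flat in the middle of the chamber floor, lengthwise front to back, with the large-well face up, then shut the lid fully. Use the grey mat as working room if you need it, keep the rack in hand until it is resting on something (never let it drop or topple), and leave the other things on the bench where they are.

Things in the scene. Friction and masses are not known exactly. Their poses are not given: they have to be found in the camera images.
- rack: the tube rack: a hard blue plastic slab 140 x 62 x 30 mm, about 0.2 kg, 60 small wells (7 mm, 5 rows of 12) in one face, 18 large wells (13.5 mm, 3 rows of 6) in the other. Origin at the slab's very centre; x along its 140 mm length, y along its 62 mm width, z out of the small-well face (up at the start, down at the end). Square flat ends: it stands steadily on either.
- uv_box: the UV box: fixed white steel unit, 256 mm deep (its x, from its front with the controls, -x, to the hinges, +x; its front faces the mat), 226 wide (its y). Origin: centre of its underside, on the bench. Chamber 240 x 210 mm, floor 35 mm and rim 75 mm above the bench, walls 8 mm. The rack starts on its floor, lengthwise front to back, up to 12 mm front/back and 25 mm sideways of the middle, askew up to 9 deg.
- uv_floor (a point): centre of the chamber floor, on its surface; axes as the UV box's
- uv_lid (a joint): opening of the UV box's lamp lid, rad: 0 shut, 1.4 at its stop; it starts 1.12 to 1.35 open, leaning forward over the back of the chamber. White steel tray 256 mm deep, 226 wide, 30 thick, 0.6 kg, lamp tubes inside. Friction hinges (1.1 Nm) hold it where it is left. Its top edge can be pulled forward and down from behind with 3 to 5 N; press it (2 N) all the way down.
- lid_hinge (a point): middle of the lid's hinge line, at the back of the box 76 mm above the bench; the hinge line runs along the box's y
- lid_edge (a point): middle of the lid's front upper edge, on its outer face (256 mm from the hinge line along the lid and 30 mm off it: 30 mm above the hinge line when shut); it moves with the lid. A black grip lip 100 mm wide and 8 mm thick runs on 20 mm forward of this edge, its top flush with the lid's outer face.
- mat: grey bench mat 200 (x) x 260 (y) x 2 mm, fixed flat on the bench: clear working room. Origin at the centre of its underside; axes as the world's.
- tip_box: pipette-tip box (mm): white plastic, 122 x 84 x 67, studded top; a bystander; origin at the centre of its underside, z up
- flask: conical glass flask (mm): base 84 across, 138 tall; a bystander; origin at the centre of its underside, z up
- beaker: glass beaker (mm): 68 across, 85 tall; a bystander; origin at the centre of its underside, z up
- reagent: amber reagent bottle (mm): 68 across, 150 tall; a bystander; origin at the centre of its underside, z up
- petri: stack of three clear Petri dishes (mm): 92 across, 44 tall; a bystander; origin at the centre of its underside, z up
- pipette: black and white hand pipette lying down (mm): about 250 long along its x, 28 high; a bystander; origin at the centre of its underside, z up
Things that resemble listed ones, but are neither listed nor needed, are in the scene too. There is more than one size of the rack; the one meant has the size given above.

How it is judged (in metres and radians):
On the way:
1. the rack lies released in the chamber with its large-well face up, the lid still open (angle between rack's own z axis and vertical above 3 rad and z of rack in the frame of uv_floor between 0.01 and 0.02 m and x of rack in the frame of uv_floor between -0.03 and 0.03 m and y of rack in the frame of uv_floor between -0.05 and 0.05 m and angle between the x axis of rack and the x axis of uv_box, either way round below 0.26 rad and linear speed of rack below 0.02 m/s and contact force between the fingers and rack below 0.1 N and value of joint uv_lid above 0.5 rad), for 0.2 s.
At the end, for the whole second after the job is handed in: The rack lies flat on the chamber floor with the large-well face up, its centre within 30 mm (front to back) and 50 mm (side to side) of the floor's centre and its length within 15 degrees of front to back, released and still, and the lid is shut (joint below 0.05 rad) (angle between rack's own z axis and vertical above 3 rad and z of rack in the frame of uv_floor between 0.01 and 0.02 m and x of rack in the frame of uv_floor between -0.03 and 0.03 m and y of rack in the frame of uv_floor between -0.05 and 0.05 m and angle between the x axis of rack and the x axis of uv_box, either way round below 0.26 rad and linear speed of rack below 0.02 m/s and contact force between the fingers and rack below 0.1 N and value of joint uv_lid below 0.05 rad); the robot touches nothing.
It fails at once if the rack falls or topples freely (faster than 0.55 m/s out of the fingers) (linear speed of rack above 0.55 m/s and contact force between the fingers and rack below 0.1 N).
It fails at once if a bystander is moved more than 30 mm or tipped over (distance of any of tip_box, flask, beaker, reagent, petri, pipette from where it was at the start of the episode above 0.03 m or angle between any of tip_box, flask, beaker, reagent, petri, pipette's own z axis and vertical above 0.5 rad).
It also fails if it takes over 69 s, if anything falls off the work surface, if the arm or the gripper's body presses on something with over 40 N, if the wrist force passes 120 N, or if a joint passes its speed limit or range.

### The arm

A 6-joint arm with a two-finger parallel gripper is mounted at the origin on the work surface. World frame = base frame: x ahead of the robot, y to its left, z up, the work surface at z = 0. Lengths are in m, angles in degrees, forces in N, time in s.
With the tool pointing down it reaches from about 0.4 to 0.825 m from the base axis. Payload 7 kg.
Tool frame: the origin (TCP) lies at the centre of the arm's flange, where the gripper is bolted on; the fingertips stand 178 mm ahead of it and the grasp point (between the pads) lies 159 mm ahead of it; x points along the fingers, y is the direction in which the jaws open and shut, and the axes are right-handed (so a half turn about x gives the same grasp; the last joint's range is limited). The gripper opens to 88 mm and grips with 3 to 60 N. Pads are 19 mm wide; open, the fingers measure 130 mm over their backs; the gripper's body (78 mm by 193 mm) begins 47 mm behind the grasp point.
Start: joints at [84.574, 20.546, 0.682, 0, -70.136, -16.507], TCP at [0.252, 0.626, 0.405] pointing down, gripper open.
Joint ranges: [-176.03, 176.03], [-82.01, 121.73], [-58.28, 71.71], [-173.87, 95.51], [-174.79, -0.11], [-173.66, 173.66]. Speed limits (degrees/s): [136.94, 136.94, 172.46, 180, 180, 180].

### API

Orientations are given as [roll, pitch, yaw] about the fixed x, y, z axes, in that order (R = Rz(yaw) Ry(pitch) Rx(roll)).
In Python, from plant import ctrl gives the robot as it stands. The module is installed in compiled form; this text tells all that it offers.
- The arm moves only by the shell command python3 -m inch 'ROWS'. ROWS is JSON, one flat list of numbers, 7 for each row, row after row: the shift along the tool's x, y, z in m, then the turn, a rotation vector about the tool's x, y, z in degrees, then the finger opening in m, from 0 to 0.0876. In form: [dx, dy, dz, rx, ry, rz, hand, dx, dy, dz, rx, ry, rz, hand, ...]. A call has 1 to 20 rows; each row shifts and turns the pose as measured when the row begins, along the tool's axes as they then stand; what a row does not reach is not made up. A row lasts 1/8 s, in which the tool goes at most 62.5 mm and 10.7 degrees, less where a joint would pass 70% of its speed; a pose out of reach is approached as far as the arm can. A call with a gripper value outside its range is refused whole. The fingers move at their own pace and stop on an object; the grip force is fixed at half the most. Time passes only in rows, so rows that do not move let the fingers close. It gives the time, the measured TCP pose, the force and the opening at its end, in the units of the state.
- ctrl.get_obs(): the state, without advancing time (a new reading comes with each control period).
- ctrl.snapshot(name): name is "scene" or "top" or "wrist"; returns a dict with "color" (400x640x3 uint8, red, green, blue), "depth" (400x640 float32, m along the optical axis (not along the pixel's ray), 0 where there is no reading), "K" (3x3 intrinsics, pixels), "position" and "attitude" of the camera in the world; the wrist camera has in their place "hand_eye" (4x4, takes a point from camera to tool coordinates, whose origin is the TCP and whose axes are the tool frame's). Camera axes: x right, y up, looking along -z (the intrinsics and any distortion apply to the point x, -y, -z); pixel columns grow to the right and rows downward; lengths in m; the calibration is good to about 2 mm. A picture is of the moment at which its call begins: read the wrist's pose just before it.
- ctrl.close_job(): hands the job in, once; it reports no verdict.
The state is a dict: "clock": time; "joint_pos": joint angles; "qvel": joint speeds; "tau": joint torques, N m; "tool_pos": TCP position; "orientation": TCP orientation; "force": force on the tool from outside, world axes, zero at the start; "moment": the same for the moment, N m; "opening": finger opening in m.
Only numpy, scipy, OpenCV 4.12 (cv2) and the standard library are available. Lean on these libraries where they do the work, as an engineer would, in place of code of your own. Each camera call takes 0.05 s, during which the arm holds its last target.

## Working session

There is one attempt and no reset: what is moved stays moved. The work goes in short steps, Python scripts to look and compute and a shell command to move; the robot and the scene stay as the last step left them, time stands still between calls to the robot, and variables do not carry over. Pictures are saved under pics/ and viewed, and the job is handed in when it is done.

```bash
mkdir -p pics; ls
python3 - <<'E'
from plant import ctrl
import cv2,numpy as np
print(ctrl.get_obs())
for n in ("scene","top","wrist"):
    s=ctrl.snapshot(n)
    cv2.imwrite(f"pics/{n}0.png",s["color"][:,:,::-1]); np.savez(f"pics/{n}0.npz",**s)
    print(n,s["K"].tolist(),s.get("position"),s.get("attitude"),s.get("hand_eye"), [k for k in s])
E
```

```text
pics
{'clock': 0.0, 'joint_pos': array([ 8.45748448e+01,  2.05912871e+01,  6.33703426e-01, -2.16828622e-02,
       -7.01361309e+01, -1.65057638e+01]), 'qvel': array([ 0.10473958, -0.01166163,  0.03780665, -0.0378729 ,  0.16060683,
       -0.06809838]), 'tau': array([-2.55239347e-04, -5.82710123e+01,  2.93066096e+01,  6.99768528e+00,
        7.14881869e-03, -1.64678750e-04]), 'tool_pos': array([0.25203984, 0.62596403, 0.40371866]), 'orientation': array([  94.2365065 ,   89.90409349, -107.70179674]), 'force': array([ 0.19935488,  0.27794229, -0.06324734]), 'moment': array([-0.04517366,  0.035664  ,  0.06369869]), 'opening': 0.0878857418695263}
scene [[378.24354213995815, 0.0, 317.721707049827], [0.0, 378.24354213995815, 196.7524880751389], [0.0, 0.0, 1.0]] [0.96287786 0.19459692 0.88553874] [ 35.22885672  -0.80248685 115.60428737] None ['color', 'depth', 'K', 'position', 'attitude']
top [[476.4378795770178, 0.0, 319.5578210032287], [0.0, 476.4378795770178, 194.77795966890955], [0.0, 0.0, 1.0]] [ 0.37802055 -0.03289932  1.4140207 ] [ 3.63783105e+00 -6.70697175e-02 -8.89777580e+01] None ['color', 'depth', 'K', 'position', 'attitude']
wrist [[309.8783216293273, 0.0, 316.26222487763107], [0.0, 309.8783216293273, 204.4850861467914], [0.0, 0.0, 1.0]] None None [[ 3.70589173e-04  2.46339591e-01 -9.69183506e-01  2.06676696e-02]
 [ 9.99999661e-01  6.21921905e-04  5.40447740e-04  6.10629735e-04]
 [ 7.35890128e-04 -9.69183377e-01 -2.46339277e-01 -6.63294291e-02]
 [ 0.00000000e+00  0.00000000e+00  0.00000000e+00  1.00000000e+00]] ['color', 'depth', 'K', 'hand_eye']
```

View pics/scene0.png

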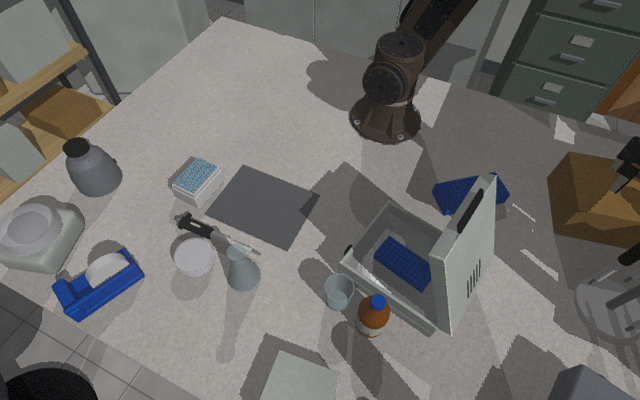

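View pics/top0.png

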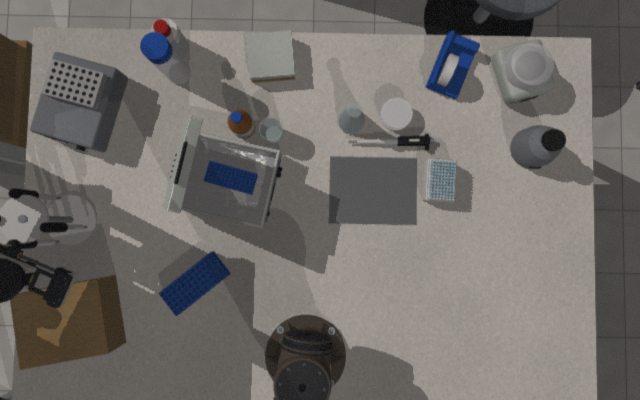

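View pics/wrist0.png

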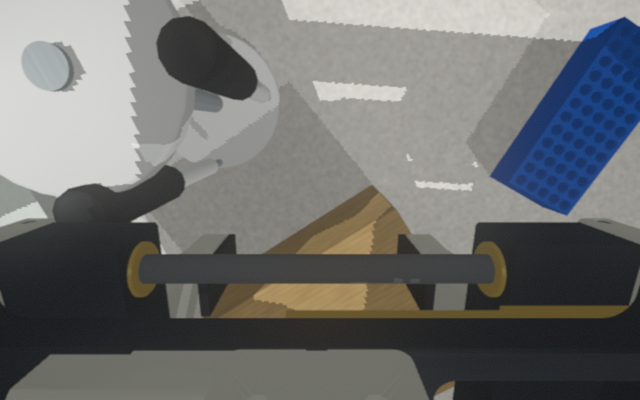

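The top picture shows two things that could be the rack: the blue slab in the box chamber at top (230,178) / scene (403,262), and a larger blue rack on the bench at top (195,283) / scene (470,193). The blue holder at top (453,65) is no rack. I choose the one in the chamber, and will check it in a close crop.

```bash
cat > h.py <<'E'
import numpy as np, cv2
from scipy.spatial.transform import Rotation as R
def rot(e): return R.from_euler('xyz',e,degrees=True).as_matrix()
def campose(s,obs=None):
    if s.get("hand_eye") is not None and 'hand_eye' in s:
        H=np.array(s["hand_eye"]);T=np.eye(4);T[:3,:3]=rot(obs["orientation"]);T[:3,3]=obs["tool_pos"]
        M=T@H; return M[:3,:3],M[:3,3]
    return rot(s["attitude"]),np.array(s["position"])
def cloud(s,obs=None):
    Rm,p=campose(s,obs);K=s["K"];d=s["depth"]
    v,u=np.mgrid[0:400,0:640]
    P=np.stack([(u-K[0,2])/K[0,0]*d,-(v-K[1,2])/K[1,1]*d,-d],-1)
    W=P@Rm.T+p; W[d==0]=np.nan; return W
def proj(s,X,obs=None):
    Rm,p=campose(s,obs);c=(np.atleast_2d(X)-p)@Rm;K=s["K"]
    return np.stack([K[0,0]*c[:,0]/-c[:,2]+K[0,2],K[1,1]*c[:,1]/c[:,2]+K[1,2]],-1)
def ray(s,uv,obs=None):
    Rm,p=campose(s,obs);K=s["K"]
    return p,Rm@np.array([(uv[0]-K[0,2])/K[0,0],-(uv[1]-K[1,2])/K[1,1],-1])
def tri(s1,a,s2,b,o1=None,o2=None):
    p,d=ray(s1,a,o1);q,e=ray(s2,b,o2)
    t=np.linalg.lstsq(np.stack([d,-e],1),q-p,rcond=None)[0]
    A=p+t[0]*d;B=q+t[1]*e
    return (A+B)/2,np.linalg.norm(A-B)
def load(n): return dict(np.load(n,allow_pickle=True))
E
python3 - <<'E'
from h import *
t=load("pics/top0.npz");s=load("pics/scene0.npz")
Wt=cloud(t);Ws=cloud(s)
for n,(u,v) in dict(rackc=(230,178),decoy=(195,283),mat1=(331,157),mat2=(416,223),tip=(441,180),pet=(397,113),flask=(351,120),beak=(271,131),reag=(238,118),pipL=(350,143),pipR=(428,142)).items():
    print(n,Wt[v,u].round(3))
print("rack scene",Ws[262,403].round(3))
def crop(im,x0,y0,x1,y1,k,n): cv2.imwrite(n,cv2.resize(im[y0:y1,x0:x1,::-1],None,fx=k,fy=k,interpolation=cv2.INTER_CUBIC))
crop(t["color"],155,105,295,235,5,"pics/tc.png")
crop(s["color"],320,160,520,350,4,"pics/sc.png")
# rack top plane points: blue in chamber
im=t["color"].astype(int)
def blue(im): im=im.astype(int);return (im[...,2]>im[...,0]+40)&(im[...,2]>im[...,1]+25)
for W,im,nm in ((Wt,t["color"],"top"),(Ws,s["color"],"scene")):
    m=blue(im)&(W[...,2]>0.05)&(W[...,2]<0.08)
    n,l,st,c=cv2.connectedComponentsWithStats(m.astype(np.uint8))
    for i in range(1,n):
        if st[i,4]>100:
            P=W[l==i]; r=cv2.minAreaRect(P[:,:2].astype(np.float32)*1000); print(nm,st[i],P.mean(0).round(4),r,np.percentile(P[:,2],[5,50,95]).round(4))
E
```

```text
rackc [0.507 0.222 0.068]
decoy [0.205 0.321 0.029]
mat1 [ 0.581 -0.065  0.004]
mat2 [ 0.389 -0.321 -0.003]
tip [ 0.512 -0.378  0.061]
pet [ 0.709 -0.255  0.04 ]
flask [ 0.676 -0.118  0.084]
beak [0.657 0.116 0.002]
reag [0.662 0.19  0.147]
pipL [ 0.624 -0.121  0.004]
pipR [ 0.627 -0.348  0.029]
rack scene [0.516 0.218 0.063]
top [431  30  25  54 251] [ 0.8754 -0.3831  0.0579] ((872.2304077148438, -385.5355224609375), (20.503082275390625, 170.28582763671875), 69.76283264160156) [0.0522 0.0581 0.0634]
top [205 161  52  33 935] [0.5097 0.2214 0.061 ] ((509.593994140625, 223.04315185546875), (139.45265197753906, 59.257164001464844), 75.04354858398438) [0.0512 0.0623 0.0681]
scene [ 375  236   56   54 1352] [0.5128 0.2195 0.0618] ((510.80828857421875, 222.49188232421875), (138.94422912597656, 63.02836990356445), 75.58270263671875) [0.0526 0.0635 0.0665]
scene [ 52 263  85  52 695] [ 0.8912 -0.4017  0.056 ] ((860.1583251953125, -418.4552001953125), (92.96044158935547, 169.29656982421875), 67.64083099365234) [0.0502 0.0569 0.0616]
```

View pics/tc.png

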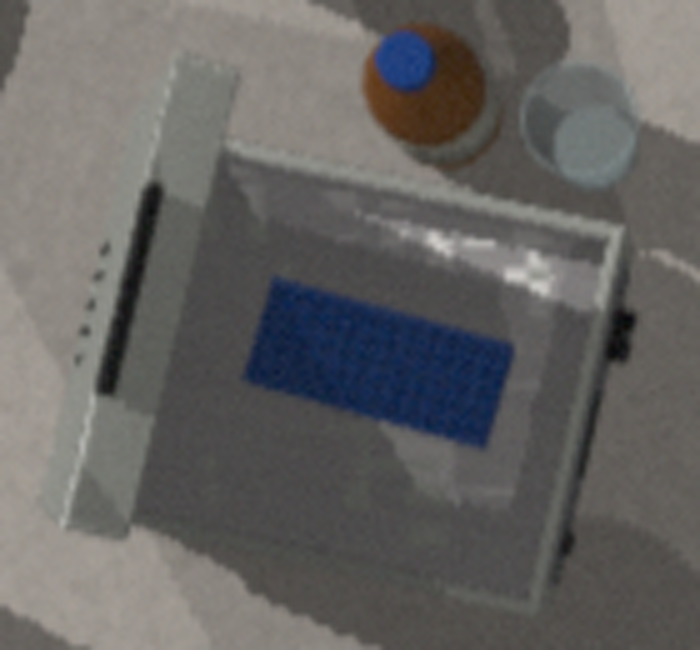

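View pics/sc.png

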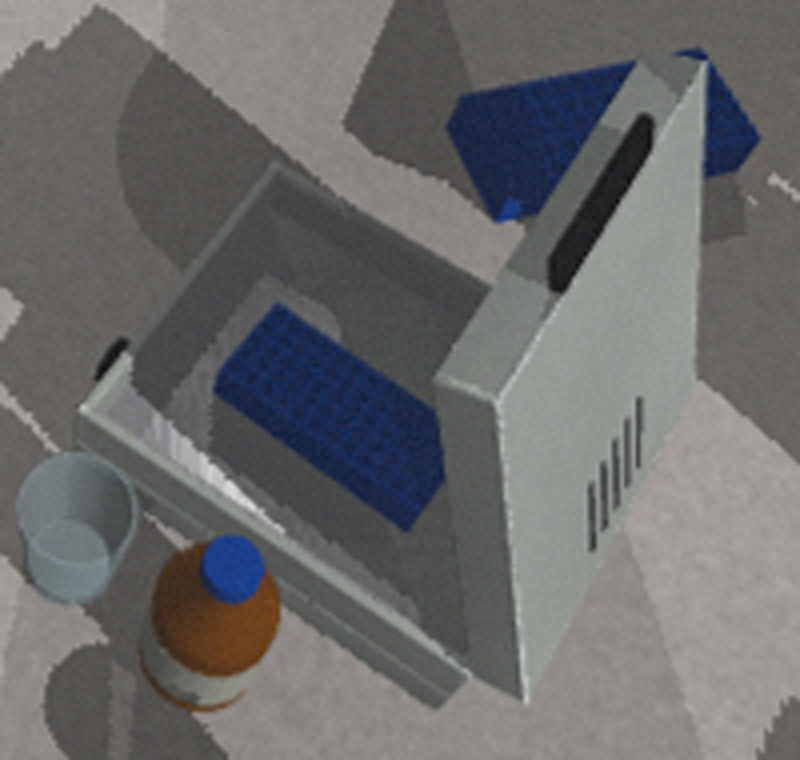

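The enlarged crops show the chamber rack (scene crop ≈ (330,415), top crop ≈ (380,362)). It has a fine 5x12 grid of small wells facing up, and its measured footprint is about 139 x 62 mm, which matches. The bench rack behind the lid is the bigger decoy. Next I measure the box frame and lid.

Run:
```python
from h import *
t=load("pics/top0.npz");s=load("pics/scene0.npz")
Wt=cloud(t);Ws=cloud(s)
o=lambda x,y,k,c:(c[0]+x/k-.5+.5/k,c[1]+y/k-.5+.5/k)
T=lambda x,y:o(x,y,5,(155,105)); S=lambda x,y:o(x,y,4,(320,160))
def at(s,uv,z):
    p,d=ray(s,uv);return p+d*(z-p[2])/d[2]
# rim corners outer: front-left(+x world) , front-right
for n,a,b in (("FL",T(623,228),S(80,408)),("FR",T(540,605),S(277,165)),("lidtopL",T(237,72),S(440,380)),("lidtopL_out",T(180,55),S(500,400)),("lidtop R out",T(62,525),S(706,62)),("lip1",T(158,185),S(555,285)),("lip2",T(103,392),S(647,117)),
  ("rack FL",T(513,345),S(215,380)),("rack FR",T(485,447),S(278,303)),("rackBL",T(272,278),S(407,497))):
    X,e=tri(t,a,s,b); print(n,X.round(4),round(e,4), at(t,a,.075).round(3))
# floor points, rim points
for W,nm in((Wt,"top"),(Ws,"scene")):
    d=W-np.array([.51,.22,0]);m=(np.abs(d[...,0])<.13)&(np.abs(d[...,1])<.15)&(W[...,2]>.025)&(W[...,2]<.045)
    print(nm,m.sum(),np.median(W[m],0))
    m=(np.abs(d[...,0])<.2)&(np.abs(d[...,1])<.2)&(W[...,2]>.07)&(W[...,2]<.082)
    print(nm,'rim',m.sum()); r=cv2.minAreaRect(W[m][:,:2].astype(np.float32)*1000);print(r)
    m=(np.abs(d[...,0])<.2)&(np.abs(d[...,1])<.3)&(W[...,2]>.12)&(W[...,2]<.4)
    P=W[m];print('lid pts',len(P),np.percentile(P,[1,50,99],axis=0).round(3))
np.save
# mat corners from top
for uv in((331,157),(416,157),(329,223),(416,223)): print(at(t,uv,.002).round(3))
```

```text
FL [0.5874 0.0838 0.0759] 0.0005 [0.588 0.084 0.075]
FR [0.373  0.1276 0.0757] 0.0051 [0.374 0.125 0.075]
lidtopL [0.6202 0.246  0.3141] 0.0024 [0.673 0.305 0.075]
lidtopL_out [0.6252 0.2696 0.3258] 0.0022 [0.682 0.338 0.075]
lidtop R out [0.4071 0.3145 0.3254] 0.0008 [0.414 0.395 0.075]
lip1 [0.5638 0.2766 0.329 ] 0.002 [0.607 0.348 0.075]
lip2 [0.4671 0.293  0.3413] 0.001 [0.489 0.375 0.075]
rack FL [0.5225 0.1473 0.0511] 0.0 [0.52  0.144 0.075]
rack FR [0.4622 0.1624 0.0624] 0.0044 [0.462 0.158 0.075]
rackBL [0.556  0.2766 0.0775] 0.0085 [0.556 0.281 0.075]
top 4701 [0.49318734 0.22973516 0.03427565]
top rim 813
((544.4044799804688, 210.6119842529297), (234.50350952148438, 311.6507263183594), 78.55541229248047)
lid pts 1868 [[0.407 0.186 0.125]
 [0.524 0.283 0.317]
 [0.675 0.373 0.344]]
scene 4292 [0.54055373 0.19823712 0.03477386]
scene rim 1185
((545.5902099609375, 220.91372680664062), (258.08251953125, 313.5279541015625), 79.14639282226562)
lid pts 6225 [[0.412 0.19  0.123]
 [0.559 0.302 0.266]
 [0.677 0.377 0.343]]
[ 0.581 -0.065  0.002]
[ 0.586 -0.319  0.002]
[ 0.385 -0.062  0.002]
[ 0.389 -0.32   0.002]
```

```bash
cat >> h.py <<'E'
RACK=np.array([.5102,.2225]);RYAW=75.3;BOX=np.array([.5056,.2305]);BYAW=78.7
def Rtool(az,tilt,sgn=1):
    """tool x points down, tilted so its horizontal part goes toward azimuth az (deg); jaw horizontal, perpendicular"""
    a=np.radians(az);t=np.radians(tilt);u=np.array([np.cos(a),np.sin(a),0])
    x=np.sin(t)*u+np.array([0,0,-np.cos(t)]); y=sgn*np.array([-u[1],u[0],0]); return np.stack([x,y,np.cross(x,y)],1)
def rows(p0,R0,p1,R1,n=None):
    w=R.from_matrix(R0.T@R1).as_rotvec()
    D=np.linalg.norm(p1-p0)
    if n is None: n=int(np.ceil(max(D/.05,np.degrees(np.linalg.norm(w))/9.5,1)))
    M=sum(R0@R.from_rotvec(w*k/n).as_matrix() for k in range(n))
    d=np.linalg.solve(M,p1-p0)
    return n,np.round(d,4).tolist(),np.round(np.degrees(w)/n,2).tolist()
def go(p1,R1,n=None,grasp=True):
    from plant import ctrl
    o=ctrl.get_obs();p1=np.array(p1,float)
    if grasp: p1=p1-.159*R1[:,0]
    print("TCP target",p1.round(4)); print(*rows(o["tool_pos"],rot(o["orientation"]),p1,R1,n))
E
python3 - <<'E'
from h import *
from plant import ctrl
o=ctrl.get_obs();R0=rot(o["orientation"]);print(R0.round(3))
for s in(1,-1):
    print(s,np.degrees(R.from_matrix(R0.T@Rtool(RYAW,30,s)).magnitude()), )
u=np.array([np.cos(np.radians(RYAW)),np.sin(np.radians(RYAW))])
g=RACK-.030*u;print(g)
for s in (1,-1):
  go([.36,.45,.40],Rtool(60,0,s));
E
```

```text
[[-0.    -0.374 -0.928]
 [-0.001 -0.928  0.374]
 [-1.     0.001 -0.   ]]
1 87.12300053419303
-1 100.6501046715738
[0.50258726 0.19348197]
TCP target [0.36  0.45  0.559]
11 [-0.0141, -0.003, -0.0211] [8.91, -0.01, -0.0]
TCP target [0.36  0.45  0.559]
9 [-0.0172, 0.0239, -0.0073] [-9.1, 0.01, -0.01]
```

```bash
python3 - <<'E'
from h import *
from plant import ctrl
o=ctrl.get_obs();R0=rot(o["orientation"])
print(rows(np.array([.252,.626,.58]),R0,np.array([.47,.07,.56]),Rtool(RYAW,0),14))
E
python3 -m inch '[-0.06,0,0,0,0,0,0.0876, -0.06,0,0,0,0,0,0.0876, -0.06,0,0,0,0,0,0.0876]'
```

```text
(14, [0.0014, 0.0067, -0.0461], [5.91, -0.0, -0.0])
clock: 0.52
tool_pos: [0.2519, 0.6266, 0.5808]
orientation: [98.4, 89.1, -103.5]
force: [-0.1, 1.9, -0.3]
opening: 0.0879
```

```bash
python3 -m inch '[0.0014,0.0067,-0.0461,5.9,0,0,0.0876,0.0014,0.0067,-0.0461,5.9,0,0,0.0876,0.0014,0.0067,-0.0461,5.9,0,0,0.0876,0.0014,0.0067,-0.0461,5.9,0,0,0.0876,0.0014,0.0067,-0.0461,5.9,0,0,0.0876,0.0014,0.0067,-0.0461,5.9,0,0,0.0876,0.0014,0.0067,-0.0461,5.9,0,0,0.0876]'
python3 - <<'E'
from h import *
go([.47,.07,.56],Rtool(RYAW,0),8,False)
E
```

```text
clock: 1.4
tool_pos: [0.4684, 0.3843, 0.575]
orientation: [134.6, 89.4, -109.7]
force: [0.3, -0.9, 0.6]
opening: 0.0878
TCP target [0.47 0.07 0.56]
8 [0.0021, 0.0054, -0.0397] [5.05, -0.07, -0.03]
```

```bash
python3 -m inch '[0.002,0.0054,-0.04,5.1,0,0,0.0876,0.002,0.0054,-0.04,5.1,0,0,0.0876,0.002,0.0054,-0.04,5.1,0,0,0.0876,0.002,0.0054,-0.04,5.1,0,0,0.0876,0.002,0.0054,-0.04,5.1,0,0,0.0876,0.002,0.0054,-0.04,5.1,0,0,0.0876,0.002,0.0054,-0.04,5.1,0,0,0.0876,0.002,0.0054,-0.04,5.1,0,0,0.0876]'
python3 - <<'E'
from h import *
from plant import ctrl
print(ctrl.get_obs()["joint_pos"].round(1))
go([.5026,.1935,.18],Rtool(RYAW,30),8)
E
```

```text
clock: 2.4
tool_pos: [0.4658, 0.0572, 0.5595]
orientation: [165.7, 89.1, -120.9]
force: [0.7, -0.2, 0.5]
opening: 0.0875
[ 31.3  -3.   -8.1   0.4 -85.6 -47.9]
TCP target [0.4824 0.1166 0.3177]
8 [0.0316, -0.0001, 0.0009] [-0.24, -3.85, 0.03]
```

```bash
python3 -m inch '[0.0316,0,0.001,-0.2,-3.9,0,0.0876,0.0316,0,0.001,-0.2,-3.9,0,0.0876,0.0316,0,0.001,-0.2,-3.9,0,0.0876,0.0316,0,0.001,-0.2,-3.9,0,0.0876,0.0316,0,0.001,-0.2,-3.9,0,0.0876,0.0316,0,0.001,-0.2,-3.9,0,0.0876,0.0316,0,0.001,-0.2,-3.9,0,0.0876,0.0316,0,0.001,-0.2,-3.9,0,0.0876,0,0,0,0,0,0,0.0876]'
python3 - <<'E'
from h import *
from plant import ctrl
o=ctrl.get_obs()
print(o["joint_pos"].round(1))
s=ctrl.snapshot("wrist"); np.savez("pics/w1.npz",**s)
cv2.imwrite("pics/w1.png",s["color"][:,:,::-1])
go([.5026,.1935,.18],Rtool(RYAW,30))
W=cloud(s,o);im=s["color"].astype(int)
m=(im[...,2]>im[...,0]+40)&(im[...,2]>im[...,1]+25)&(W[...,2]>.058)&(W[...,2]<.072)&(W[...,1]<.4)
n,l,st,c=cv2.connectedComponentsWithStats(m.astype(np.uint8))
for i in range(1,n):
  if st[i,4]>500:
    P=W[l==i];print(st[i],cv2.minAreaRect(P[:,:2].astype(np.float32)*1000),np.median(P[:,2]))
print("grasp pt now",o["tool_pos"]+.159*rot(o["orientation"])[:,0])
E
```

```text
clock: 3.52
tool_pos: [0.4811, 0.1175, 0.3122]
orientation: [-0.6, 58.6, 74.0]
force: [-0.6, -0.2, -0.3]
opening: 0.0876
[ 22.7   6.3 -21.9 -34.2 -46.3 -17.5]
TCP target [0.4824 0.1166 0.3177]
1 [-0.0037, -0.0011, 0.0019] [-0.41, 1.37, 0.77]
[  271    75    96   149 10273] ((509.91058349609375, 223.38656616210938), (141.95578002929688, 62.05381774902344), 75.26760864257812) 0.06396403160812963
grasp pt now [0.50400281 0.19705679 0.17645867]
```

View pics/w1.png

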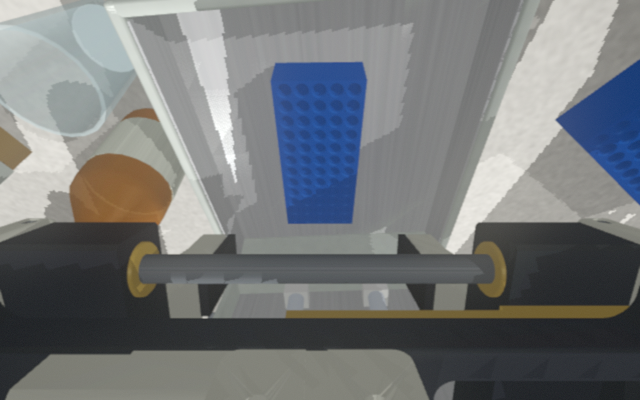

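The wrist view confirms the chamber rack: 5 x 12 small wells, centred at about (320,145), centre (0.510,0.2234), yaw 75.3°, top 64 mm. I descend along the tool.

Run:
```python
from h import *
go([.5024,.1945,.0595],Rtool(RYAW,30),6)
```

```text
TCP target [0.4822 0.1176 0.1972]
6 [0.0167, -0.0, -0.0099] [-0.07, 0.23, 0.13]
```

```bash
python3 -m inch '[0.0167,0,-0.0099,-0.1,0.2,0.1,0.0876,0.0167,0,-0.0099,-0.1,0.2,0.1,0.0876,0.0167,0,-0.0099,-0.1,0.2,0.1,0.0876,0.0167,0,-0.0099,-0.1,0.2,0.1,0.0876,0.0167,0,-0.0099,-0.1,0.2,0.1,0.0876]'
python3 - <<'E'
from h import *
go([.5024,.1945,.0595],Rtool(RYAW,30),2)
E
```

```text
clock: 4.2
tool_pos: [0.483, 0.1168, 0.216]
orientation: [-1.3, 59.7, 74.3]
force: [-0.2, 0.6, -0.2]
opening: 0.0878
TCP target [0.4822 0.1176 0.1972]
2 [0.0083, 0.0006, -0.0045] [0.22, 0.14, 0.25]
```

```bash
python3 -m inch '[0.0083,0.0006,-0.0045,0.2,0.1,0.3,0.0876,0.0083,0.0006,-0.0045,0.2,0.1,0.3,0.0876,0,0,0,0,0,0,0.0876]'
python3 - <<'E'
from h import *
from plant import ctrl
o=ctrl.get_obs()
go([.5024,.1945,.0595],Rtool(RYAW,30),1)
print("g",o["tool_pos"]+.159*rot(o["orientation"])[:,0],o["force"])
s=ctrl.snapshot("wrist");cv2.imwrite("pics/w2.png",s["color"][:,:,::-1])
E
```

```text
clock: 4.58
tool_pos: [0.4819, 0.1174, 0.1949]
orientation: [0.4, 60.1, 75.8]
force: [-0.2, -0.4, 1.0]
opening: 0.0872
TCP target [0.4822 0.1176 0.1972]
1 [-0.0019, -0.0003, 0.0014] [-0.04, -0.06, -0.23]
g [0.50139076 0.19432597 0.05712145] [-0.20435701 -0.36900826  1.025893  ]
```

View pics/w2.png

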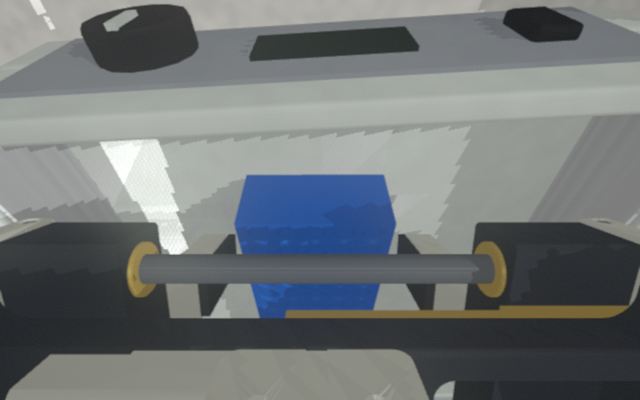

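The rack lies between the open fingers, centred at column ~316, and the box front is at the top. I nudge up 2 mm and close.

```bash
python3 -m inch '[-0.0019,0,0.0014,0,0,-0.2,0.05,0,0,0,0,0,0,0.05,0,0,0,0,0,0,0.05,0,0,0,0,0,0,0.05,0,0,0,0,0,0,0.05]'; python3 -m inch '[-0.0,0,0.0,0,0,0,0.05]'
python3 - <<'E'
from h import *
from plant import ctrl
o=ctrl.get_obs(); print(o["tool_pos"]+.159*rot(o["orientation"])[:,0],o["force"],o["joint_pos"].round(1))
E
```

```text
clock: 5.25
tool_pos: [0.4821, 0.1178, 0.1993]
orientation: [-0.2, 60.0, 75.1]
force: [0.8, -0.1, -1.5]
opening: 0.0617
clock: 5.38
tool_pos: [0.4821, 0.1178, 0.1993]
orientation: [-0.2, 60.0, 75.1]
force: [-0.5, 0.6, 0.6]
opening: 0.0617
[0.50256306 0.19467846 0.06167991] [-0.53229929  0.57153447  0.61196762] [ 20.9  16.6 -25.  -41.8 -37.5  -4.2]
```

```bash
cat > fk.py <<'E'
from h import *
from scipy.optimize import least_squares
E_=lambda a,d:R.from_euler(a,d,degrees=True).as_matrix()
def fk(q,P,s4=1,s6=1):
    a1,d,z0,L2,a3,L4,d6,e4,y5=P
    R1=E_('z',q[0]);R2=R1@E_('y',q[1]);R3=R2@E_('y',-q[2]);R4=R3@E_('x',s4*q[3]);R5=R4@E_('y',-q[4]);R6=R5@E_('x',s6*q[5])
    p=R1@[a1,d,z0]+R2@[0,0,L2]+R3@[L4,0,a3]+R4@[0,e4,0]+R5@[d6,y5,0]
    return p,R6
D=[([84.5748,20.5913,.6337,-.0217,-70.1361,-16.5058],(.25204,.62596,.40372),(94.2365,89.904,-107.7018)),
([31.3,-3,-8.1,.4,-85.6,-47.9],(.4658,.0572,.5595),(165.7,89.1,-120.9)),
([22.7,6.3,-21.9,-34.2,-46.3,-17.5],(.4811,.1175,.3122),(-.6,58.6,74)),
([20.9,16.6,-25,-41.8,-37.5,-4.2],(.4821,.1178,.1993),(-.2,60,75.1))]
E
python3 - <<'E'
from fk import *
for s4 in(1,-1):
  for s6 in(1,-1):
    for q,p,e in D:
        Rm=fk(q,[0]*9,s4,s6)[1]
        C=Rm.T@rot(e); print(s4,s6,R.from_matrix(C).as_rotvec(degrees=True).round(1))
    f=lambda P:np.concatenate([fk(q,P,s4,s6)[0]-np.array(p) for q,p,e in D]+[.01*(np.array(P)-[.05,0,.35,.44,.03,.42,.08,0,0])])
    r=least_squares(f,[.05,-.19,.35,.44,.03,.42,.08,0,0]);print(r.x.round(3),np.abs(r.fun[:12]).max())
E
```

```text
1 1 [-57.  -0.   0.]
1 1 [ 5.8  0.6 -0.5]
1 1 [ -4.5 -33.9  33.9]
1 1 [-10.2 -33.9  33.9]
[-0.037 -0.162 -0.287  0.424  0.204  0.486 -0.263 -0.012 -0.012] 0.03259078954487532
1 -1 [-90.  -0.   0.]
1 -1 [-90.    0.1  -0.9]
1 -1 [-37.4 -22.6  43.4]
1 -1 [-18.1 -31.4  36.4]
[-0.037 -0.162 -0.287  0.424  0.204  0.486 -0.263 -0.012 -0.012] 0.03259078954487532
-1 1 [-57.   0.   0.]
-1 1 [5.8 0.1 0.1]
-1 1 [-55.1   0.    0. ]
-1 1 [-81.6  -0.   -0. ]
[ 0.001 -0.     0.198  0.601  0.     0.462  0.2   -0.096 -0.096] 0.0001230669633666137
-1 -1 [-90.   0.   0.]
-1 -1 [-90.    0.1  -0. ]
-1 -1 [-90.1   0.    0. ]
-1 -1 [-90.  -0.  -0.]
[ 0.001 -0.     0.198  0.601  0.     0.462  0.2   -0.096 -0.096] 0.0001230669633666137
```

```bash
cat >> fk.py <<'E'
P0=[.001,0,.198,.601,0,.462,.2,-.096,-.096]
f=lambda P:np.concatenate([fk(q,P,-1,-1)[0]-np.array(p) for q,p,e in D])
LO=np.array([-176.03,-82.01,-58.28,-173.87,-174.79,-173.66]);HI=np.array([176.03,121.73,71.71,95.51,-.11,173.66])
def FK(q):
    p,Rm=fk(q,P0,-1,-1); return p,Rm@E_('x',-90)
def pts(q):
    R1=E_('z',q[0]);R2=R1@E_('y',q[1]);R3=R2@E_('y',-q[2]);R4=R3@E_('x',-q[3])
    w=np.array([0,0,.198])+R2@[0,0,.601]+R3@[.462,0,0]; v=w+R4@[0,-.192,0]; return w,v
def IK(pg,Rt,seeds):
    """grasp point target"""
    pt=np.array(pg)-.159*Rt[:,0]; best=None;out=[]
    for q0 in seeds:
        def f(q):
            p,Rm=FK(q);return np.concatenate([(p-pt)*10,R.from_matrix(Rm.T@Rt).as_rotvec()])
        r=least_squares(f,np.clip(q0,LO+.1,HI-.1),bounds=(LO,HI),max_nfev=60)
        if np.abs(r.fun).max()<.003: out.append(r.x)
    return out
def rs(n,seed=0):
    return np.random.default_rng(seed).uniform(LO,HI,(n,6))
E
cat > search.py <<'E'
from fk import *
import sys
q0=np.array([20.9,16.6,-25.0,-41.8,-37.5,-4.2])
st=[.48,-.19,.10]
def uniq(L):
    o=[]
    for q in L:
        if not any(np.abs(q-k).max()<3 for k in o):o.append(q)
    return o
for az in range(0,360,30):
    for nm,(a,t,s) in dict(G1=(az,-60,1),G2p=(az,60,1),G2m=(az,60,-1)).items():
        L=uniq(IK(st,Rtool(a,t,s),[q0]+list(rs(14))))
        for q in L:
            w,v=pts(q); 
            if min(w[2],v[2])>.1 : print(az,nm,q.round(0).astype(int),"wrist",w.round(2),v.round(2))
for s in(1,-1):
    for q in uniq(IK([BOX[0]-.006,BOX[1]-.03,.06],Rtool(258.7,-30,s),[q0]+list(rs(20)))):
        print("LAY",s,q.round(0).astype(int),*pts(q))
E
python3 search.py
```

```text
0 G1 [   0   49    6    0 -107  -90] wrist [0.79 0.   0.28] [ 0.79 -0.19  0.28]
0 G2p [ -57   17  -42 -102  -48   55] wrist [ 0.22 -0.35  0.38] [ 0.17 -0.19  0.28]
0 G2m [ -57   17  -42 -102  -48 -125] wrist [ 0.22 -0.35  0.38] [ 0.17 -0.19  0.28]
30 G1 [ 12  44 -11  16 -93 -80] wrist [0.67 0.14 0.25] [ 0.75 -0.03  0.28]
30 G2p [-52  23 -26 -75 -63  43] wrist [ 0.34 -0.42  0.4 ] [ 0.21 -0.34  0.28]
30 G2m [ -52   23  -26  -75  -63 -137] wrist [ 0.34 -0.42  0.4 ] [ 0.21 -0.34  0.28]
60 G1 [ 22  37 -33  34 -76 -77] wrist [0.48 0.19 0.24] [0.63 0.08 0.28]
60 G2p [-44  32 -10 -58 -80  43] wrist [ 0.47 -0.46  0.4 ] [ 0.32 -0.46  0.28]
60 G2m [ -44   32  -10  -58  -80 -137] wrist [ 0.47 -0.46  0.4 ] [ 0.32 -0.46  0.28]
90 G1 [ 24  28 -58  64 -62 -86] wrist [0.29 0.13 0.27] [0.48 0.12 0.28]
90 G2p [-35  40   4 -46 -96  48] wrist [ 0.62 -0.44  0.39] [ 0.48 -0.5   0.28]
90 G2m [ -35   40    4  -46  -96 -132] wrist [ 0.62 -0.44  0.39] [ 0.48 -0.5   0.28]
120 G2p [ -24   46   13  -33 -109   58] wrist [ 0.75 -0.33  0.37] [ 0.63 -0.46  0.28]
120 G2m [ -24   46   13  -33 -109 -122] wrist [ 0.75 -0
[... 731 characters left out ...]
 wrist [ 0.47 -0.46  0.4 ] [ 0.32 -0.46  0.28]
240 G2p [ 22  37 -33  34 -76 103] wrist [0.48 0.19 0.24] [0.63 0.08 0.28]
240 G2m [ 22  37 -33  34 -76 -77] wrist [0.48 0.19 0.24] [0.63 0.08 0.28]
270 G1 [ -35   40    4  -46  -96 -132] wrist [ 0.62 -0.44  0.39] [ 0.48 -0.5   0.28]
270 G2p [ 24  28 -58  64 -62  94] wrist [0.29 0.13 0.27] [0.48 0.12 0.28]
270 G2m [ 24  28 -58  64 -62 -86] wrist [0.29 0.13 0.27] [0.48 0.12 0.28]
300 G1 [ -24   46   13  -33 -109 -122] wrist [ 0.75 -0.33  0.37] [ 0.63 -0.46  0.28]
330 G1 [ -12   49   15  -17 -113 -106] wrist [ 0.82 -0.17  0.33] [ 0.75 -0.35  0.28]
LAY -1 [ 21  17 -24 -42 -39  -2] [0.49094066 0.18813858 0.46686758] [0.46349389 0.02412182 0.37090312]
```

```bash
cat > path.py <<'E'
from fk import *
def check(q,wps,quiet=False):
    """wps: list of (grasp p, az, tilt, sgn, steps)"""
    p,Rm=FK(q)
    pg=p+.159*Rm[:,0]
    for (pt,az,ti,s,n) in wps:
        R1=Rtool(az,ti,s);w=R.from_matrix(Rm.T@R1).as_rotvec();mx=np.zeros(6)
        for k in range(1,n+1):
            Rk=Rm@R.from_rotvec(w*k/n).as_matrix();pk=pg+(np.array(pt)-pg)*k/n
            L=IK(pk,Rk,[q])
            if not L: print("NOIK",pk,k);return q
            mx=np.maximum(mx,np.abs(L[0]-q));q=L[0]
        a,b=pts(q);print(np.round(pt,3),az,ti,"q",q.round(0),"maxstep",mx.round(0),"w",a.round(2),b.round(2))
        Rm=R1;pg=np.array(pt)
    return q
E
python3 - <<'E'
from path import *
q=np.array([20.9,16.6,-25.0,-41.8,-37.5,-4.2])
S=[.50,-.20]
q=check(q,[([.5026,.1947,.135],75.3,30,1,3),([.49,.0,.22],75.3,30,1,6),([.50,-.10,.26],75,-15,1,6),([*S,.20],75,-60,1,6),([*S,.10],75,-60,1,3)])
print('retreat');u=np.array([np.cos(np.radians(75)),np.sin(np.radians(75))])
q=check(q,[([S[0]+.09*u[0],S[1]+.09*u[1],.155],75,-60,1,4),([.50,-.12,.33],75,0,1,8),([.50,-.2,.33],75,0,-1,20),([S[0]-.1*u[0],S[1]-.1*u[1],.16],75,60,-1,10),([*S,.10],75,60,-1,5)])
print('lay')
q=check(q,[([*S,.2],75,60,-1,4),([.5,-.15,.26],75,-30,-1,12),([.48,-.02,.26],258.7,-30,-1,20),([.5,.18,.13],258.7,-30,-1,6),([.5,.2,.06],258.7,-30,-1,6)])
E
```

```text
[0.503 0.195 0.135] 75.3 30 q [ 23.  10. -23. -35. -43. -14.] maxstep [1. 2. 1. 2. 2. 4.] w [0.45 0.19 0.54] [0.46 0.02 0.45]
[0.49 0.   0.22] 75.3 30 q [ -2.   5. -16. -33. -65.  -0.] maxstep [4. 1. 2. 0. 4. 2.] w [ 0.49 -0.01  0.63] [ 0.44 -0.17  0.53]
[ 0.5  -0.1   0.26] 75 -15 q [ 20.   6. -23.  13. -70. -40.] maxstep [5. 1. 1. 9. 2. 8.] w [0.44 0.16 0.57] [ 0.52 -0.01  0.61]
[ 0.5 -0.2  0.2] 75 -60 q [ 23.  25. -40.  44. -77. -70.] maxstep [2. 4. 3. 6. 2. 5.] w [0.41 0.18 0.32] [0.58 0.1  0.38]
[ 0.5 -0.2  0.1] 75 -60 q [ 22.  34. -44.  48. -68. -79.] maxstep [0. 3. 1. 1. 3. 3.] w [0.4  0.17 0.25] [0.58 0.1  0.28]
retreat
[ 0.523 -0.113  0.155] 75 -60 q [ 31.  32. -34.  38. -78. -73.] maxstep [2. 1. 2. 3. 3. 2.] w [0.43 0.26 0.29] [0.6  0.19 0.33]
[ 0.5  -0.12  0.33] 75 0 q [  8.   3. -11.   0. -76. -23.] maxstep [5. 6. 5. 7. 2. 7.] w [0.47 0.07 0.69] [ 0.5  -0.12  0.69]
NOIK [ 0.5   -0.192  0.33 ] 18
lay
[ 0.5 -0.2  0.2] 75 60 q [ -40.   29.    3.  -52.  -96. -145.] maxstep [11.  8.  6. 15.  5.  8.] w [ 0.55 -0.45  0.52] [ 0.42 -0.5   0.38]
NOIK [ 0.5   -0.175  0.23 ] 6
```

```bash
cat > run1.py <<'E'
from path import *
q=np.array([20.9,16.6,-25.0,-41.8,-37.5,-4.2])
S=[.46,-.25];A=75
u=np.array([np.cos(np.radians(A)),np.sin(np.radians(A))])
q=check(q,[([.5026,.1947,.135],75.3,30,1,3),([.485,.02,.20],75.3,30,1,6),([.47,-.15,.24],A,-15,1,6),([*S,.20],A,-60,1,6),([*S,.10],A,-60,1,3)])
print('retreat')
q=check(q,[([*S,.20],255,60,-1,4),([*S,.28],255,30,-1,4),([*S,.28],165,30,-1,10),([S[0]-.07*u[0],S[1]-.07*u[1],.24],75,30,-1,10),([S[0]-.07*u[0],S[1]-.07*u[1],.14],75,60,-1,5),([*S,.10],75,60,-1,4)])
print('lay')
q=check(q,[([*S,.16],75,60,-1,3),([.46,-.22,.25],165,45,-1,10),([.47,-.12,.25],258,15,-1,10),([.48,-.0,.24],258.7,-30,-1,6),([.5,.18,.13],258.7,-30,-1,6),([.5,.2,.06],258.7,-30,-1,6)])
E
python3 run1.py
```

```text
[0.503 0.195 0.135] 75.3 30 q [ 23.  10. -23. -35. -43. -14.] maxstep [1. 2. 1. 2. 2. 4.] w [0.45 0.19 0.54] [0.46 0.02 0.45]
[0.485 0.02  0.2  ] 75.3 30 q [  1.   6. -19. -33. -61.  -1.] maxstep [4. 1. 1. 0. 3. 2.] w [0.48 0.01 0.61] [ 0.44 -0.15  0.51]
[ 0.47 -0.15  0.24] 75 -15 q [ 15.   4. -28.  14. -66. -37.] maxstep [3. 1. 2. 9. 2. 8.] w [0.42 0.11 0.55] [ 0.49 -0.06  0.59]
[ 0.46 -0.25  0.2 ] 75 -60 q [ 19.  22. -47.  49. -73. -71.] maxstep [2. 4. 3. 7. 2. 6.] w [0.37 0.13 0.33] [0.54 0.05 0.38]
[ 0.46 -0.25  0.1 ] 75 -60 q [ 17.  31. -51.  54. -65. -82.] maxstep [1. 3. 2. 2. 3. 4.] w [0.36 0.11 0.26] [0.54 0.05 0.28]
retreat
[ 0.46 -0.25  0.2 ] 255 60 q [ 19.  22. -47.  49. -73. -71.] maxstep [0. 2. 1. 2. 2. 3.] w [0.37 0.13 0.33] [0.54 0.05 0.38]
[ 0.46 -0.25  0.28] 255 30 q [ 11.   6. -32.  29. -69. -40.] maxstep [3. 5. 5. 6. 2. 8.] w [0.42 0.08 0.52] [ 0.51 -0.08  0.59]
[ 0.46 -0.25  0.28] 165 30 q [  -9.   23.    4.   -3. -101.  -96.] maxstep [2. 3. 4. 3. 4. 6.] w [ 0.67 -0.11  0.6 ] [ 0.63 -0.3   0.59]
[ 0.442 -0.318  0.24 ] 75 30 q [ -36.   18.    2.  -28.  -86. -154.] 
[... 433 characters left out ...]
0. 1. 2.] w [ 0.52 -0.51  0.46] [ 0.38 -0.55  0.34]
[ 0.46 -0.22  0.25] 165 45 q [  -8.   32.    8.   -6. -111.  -97.] maxstep [4. 1. 3. 5. 4. 5.] w [ 0.74 -0.1   0.52] [ 0.7  -0.29  0.5 ]
[ 0.47 -0.12  0.25] 258 15 q [ 19.   3. -28.  14. -67. -37.] maxstep [3. 3. 4. 3. 5. 7.] w [0.41 0.14 0.56] [ 0.49 -0.03  0.6 ]
[ 0.48 -0.    0.24] 258.7 -30 q [ -2.   4. -15. -32. -69.   2.] maxstep [4. 1. 3. 8. 2. 7.] w [ 0.48 -0.01  0.65] [ 0.44 -0.18  0.55]
[0.5  0.18 0.13] 258.7 -30 q [ 20.  11. -22. -36. -46.  -8.] maxstep [4. 2. 2. 1. 4. 2.] w [0.47 0.17 0.54] [0.46 0.   0.44]
[0.5  0.2  0.06] 258.7 -30 q [ 21.  17. -24. -42. -40.  -2.] maxstep [0. 1. 0. 1. 1. 1.] w [0.49 0.19 0.47] [0.46 0.02 0.37]
```

Run:
```python
from h import *
from plant import ctrl
go([.5026,.1947,.140],Rtool(75.3,30),3)
```

```text
TCP target [0.4824 0.1178 0.2777]
3 [-0.0226, -0.0001, 0.0131] [0.02, 0.01, 0.03]
```

```bash
python3 -m inch '[-0.0226,0,0.0131,0,0,0,0.05,-0.0226,0,0.0131,0,0,0,0.05,-0.0226,0,0.0131,0,0,0,0.05,0,0,0,0,0,0,0.05]'
python3 - <<'E'
from h import *
from plant import ctrl
s=ctrl.snapshot("scene"); cv2.imwrite("pics/s2.png",cv2.resize(s["color"][140:360,300:540,::-1],None,fx=3,fy=2.7))
go([.485,.02,.20],Rtool(75.3,30),5)
E
```

```text
clock: 5.88
tool_pos: [0.4811, 0.1174, 0.2778]
orientation: [0.3, 60.2, 75.5]
force: [0.2, 1.1, -3.0]
opening: 0.062
TCP target [ 0.4648 -0.0569  0.3377]
5 [-0.0278, -0.0058, -0.0238] [-0.03, -0.04, -0.04]
```

View pics/s2.png

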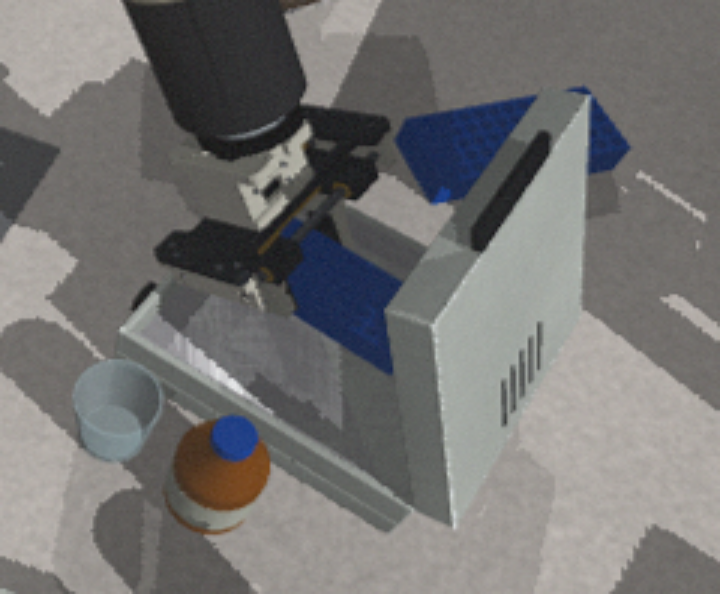

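The rack (crop ≈ (340,290)) is off the chamber floor, held level and clear of the lid. I bring it out frontward.

```bash
python3 -m inch '[-0.0278,-0.0058,-0.0238,0,0,0,0.05,-0.0278,-0.0058,-0.0238,0,0,0,0.05,-0.0278,-0.0058,-0.0238,0,0,0,0.05,-0.0278,-0.0058,-0.0238,0,0,0,0.05,-0.0278,-0.0058,-0.0238,0,0,0,0.05]'
python3 - <<'E'
from h import *
go([.47,-.15,.24],Rtool(75,-15),6)
E
```

```text
clock: 6.55
tool_pos: [0.4626, -0.0596, 0.331]
orientation: [2.1, 60.4, 77.3]
force: [0.4, -0.4, -2.6]
opening: 0.0618
TCP target [ 0.4807 -0.1102  0.3936]
6 [-0.012, -0.0049, -0.0054] [0.07, 7.44, -0.18]
```

```bash
python3 -m inch '[-0.012,-0.0049,-0.0054,0.1,7.4,-0.2,0.05,-0.012,-0.0049,-0.0054,0.1,7.4,-0.2,0.05,-0.012,-0.0049,-0.0054,0.1,7.4,-0.2,0.05,-0.012,-0.0049,-0.0054,0.1,7.4,-0.2,0.05,-0.012,-0.0049,-0.0054,0.1,7.4,-0.2,0.05,-0.012,-0.0049,-0.0054,0.1,7.4,-0.2,0.05]'
python3 - <<'E'
from h import *
go([.46,-.25,.20],Rtool(75,-60),6)
E
```

```text
clock: 7.3
tool_pos: [0.4787, -0.1156, 0.3857]
orientation: [177.1, 73.8, -108.5]
force: [-0.5, -0.3, -2.7]
opening: 0.0615
TCP target [ 0.4956 -0.117   0.2795]
6 [0.0146, -0.0029, 0.0107] [-0.01, 7.31, -0.19]
```

```bash
python3 -m inch '[0.0146,-0.0029,0.0107,0,7.3,-0.2,0.05,0.0146,-0.0029,0.0107,0,7.3,-0.2,0.05,0.0146,-0.0029,0.0107,0,7.3,-0.2,0.05,0.0146,-0.0029,0.0107,0,7.3,-0.2,0.05,0.0146,-0.0029,0.0107,0,7.3,-0.2,0.05,0.0146,-0.0029,0.0107,0,7.3,-0.2,0.05,0,0,0,0,0,0,0.05]'
python3 - <<'E'
from h import *
from plant import ctrl
o=ctrl.get_obs()
go([.46,-.25,.13],Rtool(75,-60),3)
print(o["tool_pos"]+.159*rot(o["orientation"])[:,0],o["joint_pos"].round(1))
for n in("scene","top"):
    s=ctrl.snapshot(n);np.savez(f"pics/{n}3.npz",**s)
    c=s["color"][120:350,130:370] if n=="scene" else s["color"][100:280,280:480]
    cv2.imwrite(f"pics/{n}3.png",cv2.resize(c[:,:,::-1],None,fx=2.6,fy=2.6,interpolation=cv2.INTER_CUBIC))
E
```

```text
clock: 8.18
tool_pos: [0.4941, -0.1171, 0.2666]
orientation: [178.9, 28.8, -105.3]
force: [-0.1, -0.8, -2.5]
opening: 0.062
TCP target [ 0.4956 -0.117   0.2095]
3 [0.0091, -0.0007, 0.0167] [0.31, -0.39, -0.1]
[ 0.4572121  -0.25149091  0.18995773] [ 18.8  23.2 -47.4  49.3 -73.1 -72.2]
```

View pics/scene3.png

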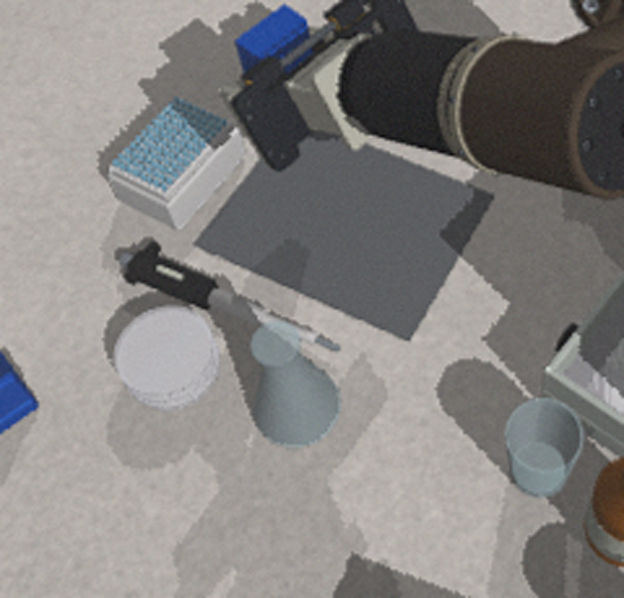

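View pics/top3.png

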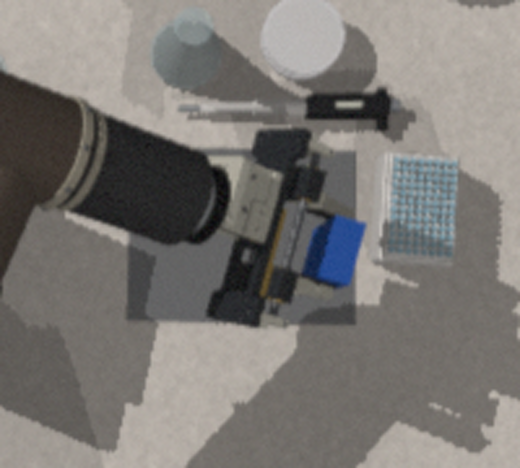

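The rack hangs upright over the mat, its blue end face up at top crop (338,250) and scene crop (273,42). I check that it is plumb, then lower until it touches.

Run:
```python
from h import *
for n in("top","scene"):
    s=load(f"pics/{n}3.npz");W=cloud(s);im=s["color"].astype(int)
    m=(im[...,2]>im[...,0]+40)&(im[...,2]>im[...,1]+25)&(W[...,2]>.18)&(np.abs(W[...,0]-.46)<.08)&(np.abs(W[...,1]+.26)<.08)
    P=W[m];c=np.median(P,0);P=P[np.abs(P[:,2]-c[2])<.012];c=P.mean(0);_,_,V=np.linalg.svd(P-c);nrm=V[2]*np.sign(V[2][2])
    print(n,len(P),c,"normal",nrm.round(3),cv2.minAreaRect(P[:,:2].astype(np.float32)*1000))
```

```text
top 320 [ 0.45492939 -0.26083889  0.22903314] normal [0.024 0.068 0.997] ((455.75799560546875, -261.5462951660156), (30.405771255493164, 62.53921890258789), 75.90022277832031)
scene 317 [ 0.45778118 -0.26056579  0.22806586] normal [0.076 0.201 0.977] ((455.689208984375, -263.1889953613281), (31.38425064086914, 62.3912239074707), 75.58711242675781)
```

```bash
python3 -m inch '[0.0091,-0.0007,0.0167,0.3,-0.4,-0.1,0.05,0.0091,-0.0007,0.0167,0.3,-0.4,-0.1,0.05,0.0091,-0.0007,0.0167,0.3,-0.4,-0.1,0.05,0,0,0,0,0,0,0.05]'
python3 - <<'E'
from h import *
from plant import ctrl
o=ctrl.get_obs();print(o["tool_pos"]+.159*rot(o["orientation"])[:,0])
go([.46,-.25,.108],Rtool(75,-60),2)
E
```

```text
clock: 8.78
tool_pos: [0.4977, -0.1155, 0.2112]
orientation: [-179.2, 31.1, -104.7]
force: [-0.2, 0.5, -2.5]
opening: 0.0619
[ 0.46312102 -0.24719151  0.12899427]
TCP target [ 0.4956 -0.117   0.1875]
2 [0.0069, 0.0009, 0.0097] [-0.31, 0.56, 0.11]
```

```bash
python3 -m inch '[0.0069,0.0009,0.0097,-0.3,0.5,0.1,0.05,0.0069,0.0009,0.0097,-0.3,0.5,0.1,0.05,0,0,0,0,0,0,0.05]'
python3 - <<'E'
from h import *
from plant import ctrl
o=ctrl.get_obs();print(o["tool_pos"]+.159*rot(o["orientation"])[:,0],o["force"])
go([.46,-.25,.104],Rtool(75,-60),2)
E
```

```text
clock: 9.15
tool_pos: [0.4959, -0.1169, 0.1871]
orientation: [-179.9, 30.2, -104.9]
force: [-0.3, -0.1, -2.8]
opening: 0.062
[ 0.46056593 -0.24965717  0.10708335] [-0.25206601 -0.11828871 -2.83964211]
TCP target [ 0.4956 -0.117   0.1835]
2 [0.001, 0.0001, 0.0015] [-0.05, 0.1, 0.04]
```

```bash
python3 -m inch '[0.001,0,0.0017,0,0,0,0.05,0.001,0,0.0017,0,0,0,0.05]'; python3 -m inch '[0.0008,0,0.0013,0,0,0,0.05,0,0,0,0,0,0,0.05]';  python3 -m inch '[0.0008,0,0.0013,0,0,0,0.05,0,0,0,0,0,0,0.05]'
```

```text
clock: 9.4
tool_pos: [0.4961, -0.1168, 0.1832]
orientation: [-179.8, 30.2, -104.9]
force: [-0.9, -0.0, -1.9]
opening: 0.0621
clock: 9.65
tool_pos: [0.4962, -0.1169, 0.1823]
orientation: [-179.8, 30.1, -104.9]
force: [0.4, 0.0, -3.3]
opening: 0.0614
clock: 9.9
tool_pos: [0.4962, -0.1169, 0.1819]
orientation: [-179.7, 30.0, -104.8]
force: [-0.4, 0.7, -1.9]
opening: 0.0618
```

```bash
python3 -m inch '[0.001,0,0.0017,0,0,0,0.05,0,0,0,0,0,0,0.05]';  python3 -m inch '[0.001,0,0.0017,0,0,0,0.05,0,0,0,0,0,0,0.05]'
```

```text
clock: 10.15
tool_pos: [0.4963, -0.1171, 0.1813]
orientation: [-179.7, 29.8, -104.8]
force: [-0.1, 0.3, -2.6]
opening: 0.0617
clock: 10.4
tool_pos: [0.4963, -0.1172, 0.1807]
orientation: [-179.6, 29.6, -104.7]
force: [0.0, 0.4, -2.2]
opening: 0.062
```

```bash
cat > top.py <<'E'
from h import *
from plant import ctrl
import sys
for n in("top","scene"):
    s=ctrl.snapshot(n);np.savez(f"pics/{n}{sys.argv[1]}.npz",**s);W=cloud(s);im=s["color"].astype(int)
    m=(im[...,2]>im[...,0]+40)&(im[...,2]>im[...,1]+25)&(W[...,2]>.12)&(W[...,2]<.17)&(np.abs(W[...,0]-.46)<.08)&(np.abs(W[...,1]+.26)<.08)
    P=W[m];c=np.median(P,0);P=P[np.abs(P[:,2]-c[2])<.012];c=P.mean(0);_,_,V=np.linalg.svd(P-c);nrm=V[2]*np.sign(V[2][2])
    print(n,len(P),c.round(4),"normal",nrm.round(3),cv2.minAreaRect(P[:,:2].astype(np.float32)*1000))
E
python3 top.py 4
```

```text
top 274 [ 0.4582 -0.2616  0.141 ] normal [0.015 0.05  0.999] ((458.35052490234375, -261.67901611328125), (31.336973190307617, 62.21997833251953), 73.59404754638672)
scene 284 [ 0.4614 -0.2611  0.1401] normal [0.065 0.166 0.984] ((458.8631286621094, -263.2687683105469), (31.776247024536133, 64.00489044189453), 75.72740936279297)
```

```bash
python3 -m inch '[0.0015,0,0.0026,0,0.3,0,0.05,0.0015,0,0.0026,0,0.3,0,0.05]'; python3 -m inch '[0.0015,0,0.0026,0,0.3,0,0.05,0.0015,0,0.0026,0,0.3,0,0.05]'
```

```text
clock: 10.75
tool_pos: [0.4962, -0.1177, 0.1775]
orientation: [-179.5, 28.4, -104.7]
force: [-4.2, 7.2, 16.6]
opening: 0.0618
clock: 11.0
tool_pos: [0.496, -0.1183, 0.1744]
orientation: [-179.4, 27.3, -104.6]
force: [-3.2, 6.8, 16.2]
opening: 0.0618
```

```bash
python3 top.py 5
python3 - <<'E'
from h import *
from plant import ctrl
o=ctrl.get_obs();g=o["tool_pos"]+.159*rot(o["orientation"])[:,0];print(g)
go([g[0],g[1],.1015],Rtool(75,-60),2)
E
```

```text
top 280 [ 0.457  -0.2668  0.1411] normal [-0.014 -0.027  1.   ] ((457.1557922363281, -267.4269104003906), (31.39075469970703, 62.113807678222656), 74.67625427246094)
scene 282 [ 0.4597 -0.2664  0.1403] normal [0.073 0.194 0.978] ((457.8258972167969, -268.3358154296875), (31.396099090576172, 64.06129455566406), 74.61927795410156)
[ 0.46025616 -0.25501603  0.10143778]
TCP target [ 0.4959 -0.122   0.181 ]
2 [0.0, -0.0005, -0.0038] [-0.2, -1.35, 0.17]
```

```bash
python3 -m inch '[0,-0.0005,-0.0038,-0.2,-1.35,0.2,0.05,0,-0.0005,-0.0038,-0.2,-1.35,0.2,0.05,0,0,0,0,0,0,0.05]'; python3 top.py 6;python3 - <<'E'
from h import *
from plant import ctrl
o=ctrl.get_obs();g=o["tool_pos"]+.159*rot(o["orientation"])[:,0];print(g)
s=ctrl.snapshot("wrist");cv2.imwrite("pics/w6.png",s["color"][:,:,::-1])
E
```

```text
clock: 11.48
tool_pos: [0.4958, -0.1225, 0.1819]
orientation: [180.0, 30.0, -105.1]
force: [-0.3, 1.5, 1.8]
opening: 0.0618
top 282 [ 0.4566 -0.2686  0.1413] normal [0.008 0.009 1.   ] ((456.8292236328125, -269.2236633300781), (31.222070693969727, 62.52840042114258), 74.81196594238281)
scene 285 [ 0.4596 -0.268   0.1406] normal [0.081 0.161 0.984] ((457.0998229980469, -270.10546875), (32.7383918762207, 62.86650466918945), 74.94062042236328)
[ 0.45998412 -0.25539381  0.10238486]
```

View pics/w6.png

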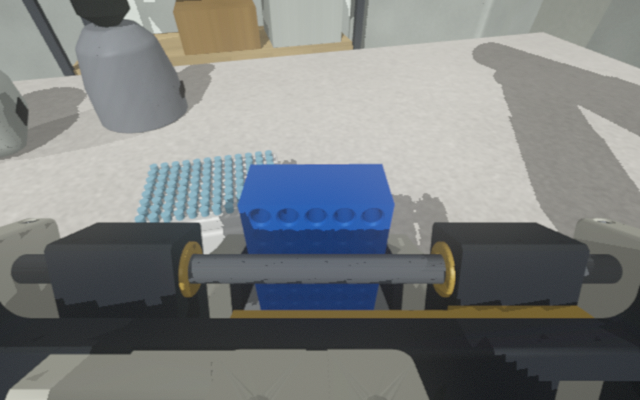

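Wrist view: the rack stands upright between the fingers with its small wells facing the gripper (row at (315,215)), and the tip box is behind it. The force changed sign, so it rests on the mat. I release.

```bash
python3 -m inch '[0,0,0,0,0,0,0.066,0,0,0,0,0,0,0.07,0,0,0,0,0,0,0.0876,0,0,0,0,0,0,0.0876,0,0,0,0,0,0,0.0876]'; python3 top.py 7
python3 - <<'E'
from h import *
go([.46,-.255,.20],Rtool(75,-60),3)
E
```

```text
clock: 12.25
tool_pos: [0.496, -0.1219, 0.1803]
orientation: [179.9, 30.0, -105.1]
force: [-0.6, 0.5, 0.9]
opening: 0.0872
top 267 [ 0.4604 -0.2503  0.1414] normal [0.024 0.055 0.998] ((461.1676025390625, -250.67686462402344), (30.66579818725586, 62.695308685302734), 73.72277069091797)
scene 275 [ 0.4626 -0.2533  0.1411] normal [0.057 0.144 0.988] ((459.6666564941406, -254.91049194335938), (32.71931076049805, 63.74195861816406), 74.6871566772461)
TCP target [ 0.4956 -0.122   0.2795]
3 [-0.0165, 0.0002, -0.0287] [0.03, -0.01, -0.03]
```

```bash
python3 top.py 8
python3 - <<'E'
from plant import ctrl
import cv2
s=ctrl.snapshot("wrist");cv2.imwrite("pics/w8.png",s["color"][:,:,::-1])
print(ctrl.get_obs()["clock"])
E
python3 top.py 9
```

```text
top 274 [ 0.4574 -0.2607  0.1408] normal [-0.008  0.015  1.   ] ((458.000732421875, -261.4275817871094), (30.685142517089844, 61.87250518798828), 74.99080657958984)
scene 285 [ 0.4598 -0.2642  0.1404] normal [0.082 0.161 0.984] ((457.38067626953125, -266.3825988769531), (32.743377685546875, 63.3458366394043), 75.4011001586914)
12.5
top 271 [ 0.4582 -0.2578  0.1409] normal [-0.002  0.018  1.   ] ((458.4371032714844, -258.4468688964844), (30.478740692138672, 62.454315185546875), 74.28267669677734)
scene 264 [ 0.4629 -0.2527  0.1414] normal [0.062 0.119 0.991] ((460.79107666015625, -254.1392822265625), (33.031551361083984, 62.01011657714844), 76.03842163085938)
```

View pics/w8.png

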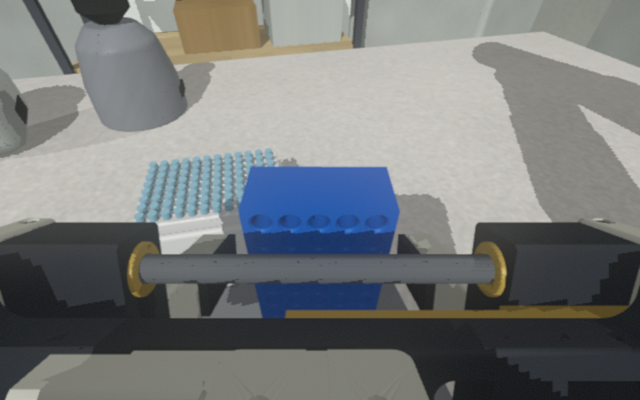

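The rack is rocking a little as it settles, so I wait.

```bash
python3 -m inch '[0,0,0,0,0,0,0.0876,0,0,0,0,0,0,0.0876,0,0,0,0,0,0,0.0876,0,0,0,0,0,0,0.0876,0,0,0,0,0,0,0.0876,0,0,0,0,0,0,0.0876]'; python3 top.py 10;python3 top.py 11
```

```text
clock: 13.35
tool_pos: [0.496, -0.1219, 0.1804]
orientation: [179.9, 30.0, -105.1]
force: [-0.2, 1.1, 0.8]
opening: 0.0877
top 272 [ 0.4579 -0.2592  0.1409] normal [-0.005  0.058  0.998] ((458.1001281738281, -259.81549072265625), (30.607501983642578, 61.78588104248047), 75.49922180175781)
scene 283 [ 0.4625 -0.2539  0.1407] normal [0.072 0.179 0.981] ((460.23553466796875, -255.28150939941406), (32.31758499145508, 63.436283111572266), 76.2864990234375)
top 271 [ 0.4593 -0.2542  0.1413] normal [0.014 0.055 0.998] ((459.5007019042969, -254.98402404785156), (31.01531982421875, 62.31772232055664), 74.02471923828125)
scene 284 [ 0.4607 -0.2594  0.1401] normal [0.074 0.202 0.977] ((458.4167785644531, -261.4700012207031), (31.63902473449707, 63.38933181762695), 75.79550170898438)
```

```bash
python3 -m inch '[0,0,0,0,0,0,0.0876,0,0,0,0,0,0,0.0876,0,0,0,0,0,0,0.0876,0,0,0,0,0,0,0.0876,0,0,0,0,0,0,0.0876,0,0,0,0,0,0,0.0876,0,0,0,0,0,0,0.0876,0,0,0,0,0,0,0.0876]'; python3 top.py 12;python3 top.py 13
```

```text
clock: 14.55
tool_pos: [0.496, -0.1219, 0.1804]
orientation: [179.9, 30.0, -105.1]
force: [0.2, -0.4, 0.2]
opening: 0.0876
top 272 [ 0.4574 -0.2599  0.141 ] normal [-0.005  0.037  0.999] ((457.9028625488281, -260.1822509765625), (30.880945205688477, 61.82183837890625), 75.45665740966797)
scene 289 [ 0.4608 -0.2586  0.1402] normal [0.058 0.158 0.986] ((458.5135498046875, -261.0845642089844), (32.486759185791016, 62.78318405151367), 74.90144348144531)
top 269 [ 0.4589 -0.2558  0.1412] normal [-0.001  0.025  1.   ] ((459.35418701171875, -256.5274658203125), (31.08846092224121, 62.57494354248047), 73.806884765625)
scene 280 [ 0.4611 -0.2582  0.1401] normal [0.074 0.173 0.982] ((459.2081604003906, -260.346923828125), (31.988359451293945, 63.08912658691406), 75.82002258300781)
```

```bash
python3 -m inch '[-0.0083,0,-0.0144,0,0,0,0.0876,-0.0165,0,-0.0287,0,0,0,0.0876,-0.0165,0,-0.0287,0,0,0,0.0876,-0.0165,0,-0.0287,0,0,0,0.0876]'; python3 top.py 14;python3 - <<'E'
from h import *
go([.455,-.25,.285],Rtool(165,30,-1),10)
go([.455,-.25,.285],Rtool(255,30,-1),3)
E
```

```text
clock: 15.25
tool_pos: [0.4955, -0.1224, 0.3006]
orientation: [179.6, 29.9, -105.3]
force: [-0.5, 0.7, 0.0]
opening: 0.0877
top 272 [ 0.4588 -0.2564  0.1412] normal [0.019 0.097 0.995] ((459.0313415527344, -256.89385986328125), (30.051862716674805, 62.31328201293945), 74.66217041015625)
scene 31 [ 0.4612 -0.2467  0.1257] normal [-0.253 -0.959  0.132] ((460.8603820800781, -247.79946899414062), (6.992343902587891, 36.78058624267578), 75.50712585449219)
TCP target [ 0.5318 -0.2706  0.4227]
10 [-0.003, -0.0175, -0.0122] [6.43, -2.36, 6.42]
TCP target [ 0.4756 -0.1732  0.4227]
3 [-0.0119, 0.0023, -0.0428] [0.01, -10.0, -0.03]
```

```bash
python3 -m inch '[-0.003,-0.0175,-0.0122,6.4,-2.4,6.4,0.0876,-0.003,-0.0175,-0.0122,6.4,-2.4,6.4,0.0876,-0.003,-0.0175,-0.0122,6.4,-2.4,6.4,0.0876,-0.003,-0.0175,-0.0122,6.4,-2.4,6.4,0.0876,-0.003,-0.0175,-0.0122,6.4,-2.4,6.4,0.0876,-0.003,-0.0175,-0.0122,6.4,-2.4,6.4,0.0876,-0.003,-0.0175,-0.0122,6.4,-2.4,6.4,0.0876,-0.003,-0.0175,-0.0122,6.4,-2.4,6.4,0.0876,-0.003,-0.0175,-0.0122,6.4,-2.4,6.4,0.0876,-0.003,-0.0175,-0.0122,6.4,-2.4,6.4,0.0876]'; python3 top.py 15;python3 - <<'E'
from h import *
from plant import ctrl
print(ctrl.get_obs()["joint_pos"].round(0))
u=np.array([np.cos(np.radians(75)),np.sin(np.radians(75))])
S=np.array([.459,-.258])
go([*(S-.075*u),.24],Rtool(75,30,-1),11)
E
```

```text
clock: 16.6
tool_pos: [0.5271, -0.2722, 0.4262]
orientation: [177.0, 60.4, 160.4]
force: [-1.4, -0.4, 0.0]
opening: 0.0873
top 237 [ 0.4536 -0.257   0.1405] normal [0.005 0.044 0.999] ((458.4366149902344, -258.7269592285156), (30.33976936340332, 62.027164459228516), 74.7485580444336)
scene 287 [ 0.4616 -0.2574  0.1399] normal [0.084 0.19  0.978] ((459.25555419921875, -259.7635192871094), (32.064361572265625, 62.572288513183594), 74.53487396240234)
[ -10.   22.    5.   -5. -102.  -96.]
TCP target [ 0.419  -0.4072  0.3777]
11 [0.0011, -0.0164, 0.0068] [7.0, -0.05, 3.86]
```

```bash
python3 -m inch '[0.001,-0.0164,0.0068,7,0,3.9,0.0876,0.001,-0.0164,0.0068,7,0,3.9,0.0876,0.001,-0.0164,0.0068,7,0,3.9,0.0876,0.001,-0.0164,0.0068,7,0,3.9,0.0876,0.001,-0.0164,0.0068,7,0,3.9,0.0876,0.001,-0.0164,0.0068,7,0,3.9,0.0876,0.001,-0.0164,0.0068,7,0,3.9,0.0876,0.001,-0.0164,0.0068,7,0,3.9,0.0876,0.001,-0.0164,0.0068,7,0,3.9,0.0876,0.001,-0.0164,0.0068,7,0,3.9,0.0876,0.001,-0.0164,0.0068,7,0,3.9,0.0876,0,0,0,0,0,0,0.0876]'
python3 - <<'E'
from h import *
from plant import ctrl
o=ctrl.get_obs();print(o["joint_pos"].round(0),o["tool_pos"]+.159*rot(o["orientation"])[:,0])
u=np.array([np.cos(np.radians(75)),np.sin(np.radians(75))])
S=np.array([.459,-.258])
go([*(S-.085*u),.15],Rtool(75,60,-1),6)
E
```

```text
clock: 18.2
tool_pos: [0.4143, -0.4012, 0.3728]
orientation: [-178.4, 59.0, 75.1]
force: [-0.1, 0.4, 0.3]
opening: 0.0877
[ -37.   19.    2.  -29.  -86. -154.] [ 0.43529861 -0.32220254  0.23644303]
TCP target [ 0.4014 -0.4731  0.2295]
6 [0.0093, 0.0014, 0.0254] [-0.25, 4.84, -0.06]
```

```bash
python3 -m inch '[0.0093,0.0014,0.0254,-0.2,4.8,0,0.0876,0.0093,0.0014,0.0254,-0.2,4.8,0,0.0876,0.0093,0.0014,0.0254,-0.2,4.8,0,0.0876,0.0093,0.0014,0.0254,-0.2,4.8,0,0.0876,0.0093,0.0014,0.0254,-0.2,4.8,0,0.0876,0.0093,0.0014,0.0254,-0.2,4.8,0,0.0876,0,0,0,0,0,0,0.0876]'; python3 top.py 16
python3 - <<'E'
from h import *
from plant import ctrl
o=ctrl.get_obs();print(o["joint_pos"].round(0),o["tool_pos"]+.159*rot(o["orientation"])[:,0])
u=np.array([np.cos(np.radians(75)),np.sin(np.radians(75))])
go([*(np.array([.459,-.259])-.009*u),.102],Rtool(75,60,-1),4)
s=ctrl.snapshot("wrist");cv2.imwrite("pics/w16.png",s["color"][:,:,::-1])
s=ctrl.snapshot("scene")
c=s["color"][120:350,130:370]; cv2.imwrite("pics/s16.png",cv2.resize(c[:,:,::-1],None,fx=2.6,fy=2.6,interpolation=cv2.INTER_CUBIC))
E
```

```text
clock: 19.08
tool_pos: [0.4077, -0.4706, 0.2249]
orientation: [179.3, 29.3, 76.0]
force: [0.2, -0.0, -0.1]
opening: 0.0876
top 273 [ 0.4581 -0.2579  0.1406] normal [-0.019  0.019  1.   ] ((458.66302490234375, -258.8758544921875), (31.3155574798584, 62.71004867553711), 75.14922332763672)
scene 287 [ 0.4618 -0.2572  0.1399] normal [0.082 0.228 0.97 ] ((459.42822265625, -260.0533447265625), (33.51751708984375, 62.92812728881836), 76.02696990966797)
[ -50.   39.   11.  -46. -103. -136.] [ 0.44208185 -0.33650403  0.14991161]
TCP target [ 0.421  -0.4007  0.1815]
4 [0.0212, -0.0013, 0.0014] [0.35, -0.11, 0.2]
```

View pics/w16.png

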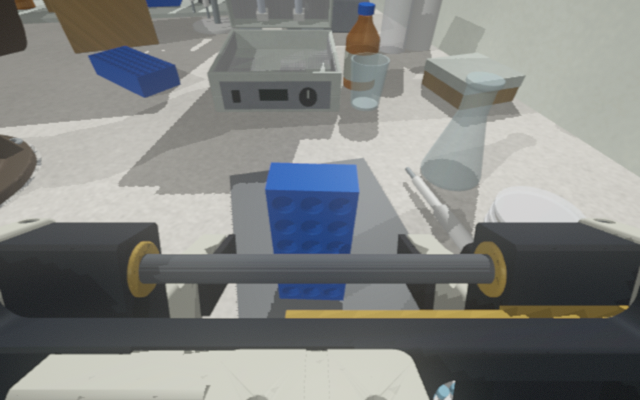

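View pics/s16.png

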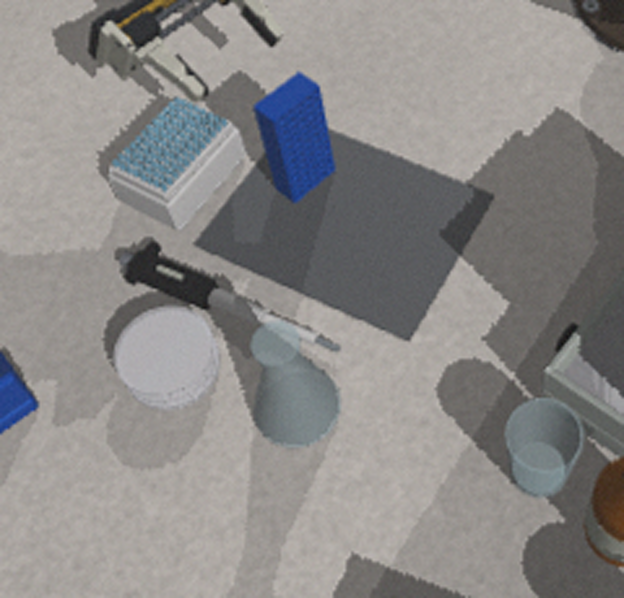

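The rack stands on the mat at scene crop (295,140). In the wrist view its large-well face (3 columns) faces the gripper at (312,230), and the bystanders are untouched. I move in for the second grasp.

```bash
python3 -m inch '[0.0212,-0.0013,0.0014,0.3,-0.1,0.2,0.0876,0.0212,-0.0013,0.0014,0.3,-0.1,0.2,0.0876,0.0212,-0.0013,0.0014,0.3,-0.1,0.2,0.0876]'
python3 - <<'E'
from h import *
from plant import ctrl
o=ctrl.get_obs();print(o["joint_pos"].round(0),o["tool_pos"]+.159*rot(o["orientation"])[:,0],o["force"])
u=np.array([np.cos(np.radians(75)),np.sin(np.radians(75))])
go([*(np.array([.459,-.259])-.009*u),.102],Rtool(75,60,-1),1)
E
```

```text
clock: 19.65
tool_pos: [0.4198, -0.4175, 0.2013]
orientation: [178.7, 30.6, 74.9]
force: [-0.7, 0.5, 0.3]
opening: 0.0878
[ -47.   38.    5.  -48.  -96. -135.] [ 0.45534341 -0.28533891  0.12035275] [-0.65807263  0.51200598  0.32913282]
TCP target [ 0.421  -0.4007  0.1815]
1 [0.0243, -0.0034, 0.0085] [1.27, 0.6, -0.04]
```

```bash
python3 -m inch '[0.012,-0.0017,0.0043,0.6,0.3,0,0.0876,0.012,-0.0017,0.0043,0.6,0.3,0,0.0876,0,0,0,0,0,0,0.0876]'
python3 - <<'E'
from h import *
from plant import ctrl
o=ctrl.get_obs();print(o["tool_pos"]+.159*rot(o["orientation"])[:,0],o["force"])
u=np.array([np.cos(np.radians(75)),np.sin(np.radians(75))])
go([*(np.array([.459,-.259])-.009*u),.102],Rtool(75,60,-1),1)
E
```

```text
clock: 20.02
tool_pos: [0.4219, -0.3991, 0.1841]
orientation: [179.7, 30.2, 75.0]
force: [1.1, 0.0, 0.1]
opening: 0.0877
[ 0.45745156 -0.26636312  0.10414191] [1.128618   0.00862728 0.12762339]
TCP target [ 0.421  -0.4007  0.1815]
1 [-0.0002, -0.0005, 0.0031] [0.33, 0.18, 0.01]
```

Good. I close with a slight correction.

```bash
python3 -m inch '[-0.001,-0.0005,0.002,0.2,0.2,0,0.07,0,0,0,0,0,0,0.064,0,0,0,0,0,0,0.05,0,0,0,0,0,0,0.05,0,0,0,0,0,0,0.05,0,0,0,0,0,0,0.05]'; python3 top.py 17
python3 - <<'E'
from h import *
from plant import ctrl
o=ctrl.get_obs();print(o["tool_pos"]+.159*rot(o["orientation"])[:,0],o["joint_pos"].round(1).tolist())
go([.457,-.26,.17],Rtool(75,60,-1),3)
E
```

```text
clock: 20.78
tool_pos: [0.4206, -0.4025, 0.1833]
orientation: [179.8, 30.0, 74.9]
force: [-0.1, 0.7, -0.8]
opening: 0.0619
top 204 [ 0.4659 -0.2579  0.1411] normal [0.028 0.073 0.997] ((459.3982238769531, -259.0773620605469), (30.68392562866211, 61.54494094848633), 74.82495880126953)
scene 288 [ 0.4627 -0.2578  0.1402] normal [0.082 0.199 0.977] ((459.88323974609375, -259.9140930175781), (31.534671783447266, 63.72746276855469), 73.88186645507812)
[ 0.45636287 -0.2695444   0.10374466] [-45.8, 38.6, 3.2, -48.2, -94.0, -134.4]
TCP target [ 0.4214 -0.393   0.2495]
3 [-0.0083, -0.0005, -0.0207] [0.05, 0.01, -0.02]
```

```bash
python3 -m inch '[-0.0083,-0.0005,-0.0207,0,0,0,0.05,-0.0083,-0.0005,-0.0207,0,0,0,0.05,-0.0083,-0.0005,-0.0207,0,0,0,0.05]'
python3 - <<'E'
from h import *
from plant import ctrl
o=ctrl.get_obs();print(o["force"])
go([.46,-.23,.26],Rtool(165,45,-1),12)
E
```

```text
clock: 21.25
tool_pos: [0.4214, -0.3924, 0.2523]
orientation: [180.0, 30.0, 75.0]
force: [0.0, -0.8, -2.1]
opening: 0.0618
[ 0.03005466 -0.76351499 -2.05536019]
TCP target [ 0.5686 -0.2591  0.3724]
12 [-0.0016, 0.0184, -0.0106] [-4.58, -0.98, -5.96]
```

```bash
python3 -m inch '[-0.0016,0.0184,-0.0106,-4.6,-1,-6,0.05,-0.0016,0.0184,-0.0106,-4.6,-1,-6,0.05,-0.0016,0.0184,-0.0106,-4.6,-1,-6,0.05,-0.0016,0.0184,-0.0106,-4.6,-1,-6,0.05,-0.0016,0.0184,-0.0106,-4.6,-1,-6,0.05,-0.0016,0.0184,-0.0106,-4.6,-1,-6,0.05,-0.0016,0.0184,-0.0106,-4.6,-1,-6,0.05,-0.0016,0.0184,-0.0106,-4.6,-1,-6,0.05,-0.0016,0.0184,-0.0106,-4.6,-1,-6,0.05,-0.0016,0.0184,-0.0106,-4.6,-1,-6,0.05,-0.0016,0.0184,-0.0106,-4.6,-1,-6,0.05,-0.0016,0.0184,-0.0106,-4.6,-1,-6,0.05]'
python3 - <<'E'
from h import *
from plant import ctrl
o=ctrl.get_obs();print(o["force"],o["joint_pos"].round(0))
go([.47,-.13,.26],Rtool(258,15,-1),12)
E
```

```text
clock: 22.75
tool_pos: [0.565, -0.2496, 0.4005]
orientation: [-178.5, 46.9, 168.9]
force: [-0.1, -0.2, -1.9]
opening: 0.0617
[-0.07069066 -0.20711596 -1.93947935] [  -7.   30.    9.   -3. -112.  -96.]
TCP target [ 0.4786 -0.0897  0.4136]
12 [-0.0002, 0.0169, 0.0001] [-6.66, -1.9, -3.62]
```

```bash
python3 -m inch '[0,0.0169,0,-6.7,-1.9,-3.6,0.05,0,0.0169,0,-6.7,-1.9,-3.6,0.05,0,0.0169,0,-6.7,-1.9,-3.6,0.05,0,0.0169,0,-6.7,-1.9,-3.6,0.05,0,0.0169,0,-6.7,-1.9,-3.6,0.05,0,0.0169,0,-6.7,-1.9,-3.6,0.05,0,0.0169,0,-6.7,-1.9,-3.6,0.05,0,0.0169,0,-6.7,-1.9,-3.6,0.05,0,0.0169,0,-6.7,-1.9,-3.6,0.05,0,0.0169,0,-6.7,-1.9,-3.6,0.05,0,0.0169,0,-6.7,-1.9,-3.6,0.05,0,0.0169,0,-6.7,-1.9,-3.6,0.05]'
python3 - <<'E'
from h import *
from plant import ctrl
o=ctrl.get_obs();print(o["force"],o["joint_pos"].round(0))
go([.475,-.04,.25],Rtool(258.7,-30,-1),7)
E
```

```text
clock: 24.25
tool_pos: [0.4623, -0.0834, 0.4295]
orientation: [-171.4, 76.6, -91.1]
force: [0.0, 0.5, -2.2]
opening: 0.0616
[ 0.03810259  0.52309419 -2.1784625 ] [ 19.  -1. -28.  14. -67. -35.]
TCP target [ 0.4594 -0.118   0.3877]
7 [0.0056, -0.0003, -0.0056] [0.31, -6.17, 0.25]
```

```bash
python3 -m inch '[0.0056,-0.0003,-0.0056,0.3,-6.2,0.3,0.05,0.0056,-0.0003,-0.0056,0.3,-6.2,0.3,0.05,0.0056,-0.0003,-0.0056,0.3,-6.2,0.3,0.05,0.0056,-0.0003,-0.0056,0.3,-6.2,0.3,0.05,0.0056,-0.0003,-0.0056,0.3,-6.2,0.3,0.05,0.0056,-0.0003,-0.0056,0.3,-6.2,0.3,0.05,0.0056,-0.0003,-0.0056,0.3,-6.2,0.3,0.05,0,0,0,0,0,0,0.05]'
python3 - <<'E'
from h import *
from plant import ctrl
o=ctrl.get_obs();print(o["force"],o["joint_pos"].round(0),o["tool_pos"]+.159*rot(o["orientation"])[:,0])
u=np.array([np.cos(np.radians(BYAW)),np.sin(np.radians(BYAW))])
g=BOX-.0357*u; print(g)
go([*(g-.08*u),.14],Rtool(258.7,-30,-1),3)
for n in("scene","top"):
    s=ctrl.snapshot(n);np.savez(f"pics/{n}20.npz",**s);W=cloud(s);im=s["color"].astype(int)
    m=(im[...,2]>im[...,0]+40)&(im[...,2]>im[...,1]+25)&(W[...,2]>.2)&(np.abs(W[...,0]-.48)<.12)&(np.abs(W[...,1])<.12)
    P=W[m];c=P.mean(0);_,_,V=np.linalg.svd(P-c);print(n,len(P),c,V[2],cv2.minAreaRect(P[:,:2].astype(np.float32)*1000))
    c=s["color"][120:320,230:480] if n=="scene" else s["color"][100:280,180:400]
    cv2.imwrite(f"pics/{n}20.png",cv2.resize(c[:,:,::-1],None,fx=2.8,fy=2.8,interpolation=cv2.INTER_CUBIC))
E
```

```text
clock: 25.25
tool_pos: [0.4486, -0.1155, 0.3992]
orientation: [-0.9, 57.7, 78.0]
force: [1.1, -0.0, -3.1]
opening: 0.0613
[ 1.13500477e+00 -3.64044751e-04 -3.07590009e+00] [ -8.   3. -13. -34. -74.   6.] [ 0.46624554 -0.03244968  0.26475088]
[0.49860472 0.19549206]
TCP target [0.4674 0.0391 0.2777]
3 [0.0616, 0.0042, 0.023] [0.09, 0.75, 0.13]
scene 1681 [0.478852   0.01129073 0.26477828] [ 0.10780131 -0.02180825  0.99393324] ((473.1358337402344, -2.0450820922851562), (141.28553771972656, 65.3614730834961), 78.30683898925781)
top 553 [0.47656113 0.04009137 0.26601503] [ 0.02302834  0.07671542 -0.99678706] ((481.0414733886719, 34.5820198059082), (64.85932922363281, 62.07018280029297), 77.94126892089844)
```

View pics/scene20.png

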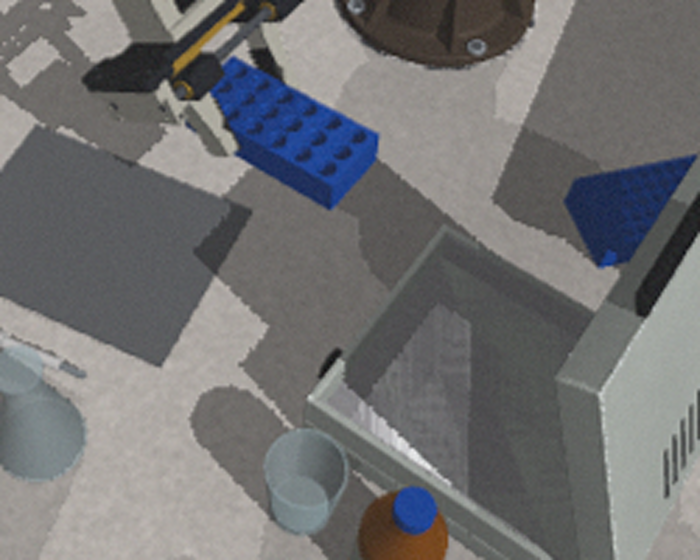

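View pics/top20.png

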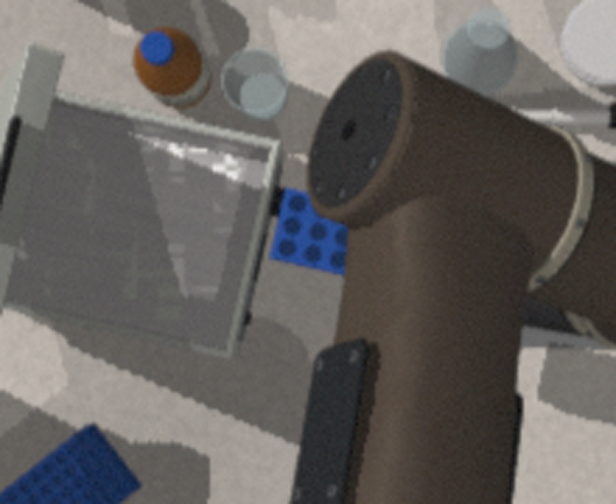

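The scene crop shows the rack level at (295,130), large wells up, and the top crop shows it lined up with the box front at (310,240). Now I move into the chamber.

```bash
python3 -m inch '[0.037,0.0025,0.0138,0.1,0.5,0.1,0.05,0.037,0.0025,0.0138,0.1,0.5,0.1,0.05,0.037,0.0025,0.0138,0.1,0.5,0.1,0.05,0.037,0.0025,0.0138,0.1,0.5,0.1,0.05,0.037,0.0025,0.0138,0.1,0.5,0.1,0.05,0,0,0,0,0,0,0.05]'
python3 - <<'E'
from h import *
from plant import ctrl
o=ctrl.get_obs();print(o["tool_pos"]+.159*rot(o["orientation"])[:,0])
go([.4986,.1955,.125],Rtool(258.7,-30,-1),3)
E
```

```text
clock: 26.1
tool_pos: [0.4664, 0.0453, 0.2791]
orientation: [-1.1, 61.0, 78.1]
force: [-0.1, -0.7, -1.9]
opening: 0.0618
[0.48238307 0.12067513 0.1400481 ]
TCP target [0.483  0.1175 0.2627]
3 [0.0169, -0.0008, 0.0189] [0.18, -0.33, 0.1]
```

```bash
python3 -m inch '[0.0169,-0.0008,0.0189,0.2,-0.3,0.1,0.05,0.0169,-0.0008,0.0189,0.2,-0.3,0.1,0.05,0.0169,-0.0008,0.0189,0.2,-0.3,0.1,0.05,0,0,0,0,0,0,0.05]'
python3 - <<'E'
from h import *
from plant import ctrl
o=ctrl.get_obs();print(o["tool_pos"]+.159*rot(o["orientation"])[:,0])
go([.4986,.1955,.070],Rtool(258.7,-30,-1),4)
E
```

```text
clock: 26.6
tool_pos: [0.4835, 0.1208, 0.2672]
orientation: [-0.8, 60.2, 78.3]
force: [0.1, 0.1, -3.3]
opening: 0.0621
[0.49948656 0.19825558 0.12926394]
TCP target [0.483  0.1175 0.2077]
4 [0.0125, 0.0, -0.0081] [0.12, -0.04, 0.05]
```

```bash
python3 -m inch '[0.0125,0,-0.0081,0.1,0,0,0.05,0.0125,0,-0.0081,0.1,0,0,0.05,0.0125,0,-0.0081,0.1,0,0,0.05,0.0125,0,-0.0081,0.1,0,0,0.05,0,0,0,0,0,0,0.05]'
python3 - <<'E'
from h import *
from plant import ctrl
o=ctrl.get_obs();print(o["tool_pos"]+.159*rot(o["orientation"])[:,0])
go([.4986,.1955,.063],Rtool(258.7,-30,-1),2)
E
```

```text
clock: 27.22
tool_pos: [0.4825, 0.1152, 0.204]
orientation: [-0.5, 60.3, 78.2]
force: [-0.3, 0.4, -1.7]
opening: 0.062
[0.49865794 0.19244396 0.06597129]
TCP target [0.483  0.1175 0.2007]
2 [0.002, -0.0, 0.0002] [0.01, -0.13, 0.12]
```

```bash
python3 -m inch '[0.002,0,-0.001,0,0,0,0.05,0.002,0,-0.001,0,0,0,0.05]'; python3 -m inch '[0.0017,0,-0.001,0,0,0,0.05,0,0,0,0,0,0,0.05]'; python3 -m inch '[0.0017,0,-0.001,0,0,0,0.05,0,0,0,0,0,0,0.05]'
```

```text
clock: 27.48
tool_pos: [0.483, 0.1151, 0.1995]
orientation: [-0.5, 60.3, 78.1]
force: [0.0, -0.8, -1.9]
opening: 0.0617
clock: 27.72
tool_pos: [0.4833, 0.115, 0.1994]
orientation: [-0.7, 60.2, 78.0]
force: [-0.3, 1.1, -2.3]
opening: 0.0622
clock: 27.98
tool_pos: [0.4836, 0.1151, 0.1989]
orientation: [-0.9, 60.1, 77.9]
force: [-0.7, -0.7, -2.6]
opening: 0.062
```

```bash
python3 -m inch '[0.0026,0,-0.0015,0,0,0,0.05,0,0,0,0,0,0,0.05]'; python3 -m inch '[0.0026,0,-0.0015,0,0,0,0.05,0,0,0,0,0,0,0.05]'; python3 -m inch '[0.0015,0,-0.0008,0,0,0,0.05]'
python3 - <<'E'
from h import *
from plant import ctrl
o=ctrl.get_obs();print(o["tool_pos"]+.159*rot(o["orientation"])[:,0])
s=ctrl.snapshot("wrist");cv2.imwrite("pics/w22.png",s["color"][:,:,::-1])
for n in("scene",):
    s=ctrl.snapshot(n);W=cloud(s);im=s["color"].astype(int)
    m=(im[...,2]>im[...,0]+40)&(im[...,2]>im[...,1]+25)&(W[...,2]>.052)&(W[...,2]<.09)&(np.abs(W[...,0]-.5)<.12)&(np.abs(W[...,1]-.22)<.1)
    P=W[m];P=P[P[:,2]>np.percentile(P[:,2],30)];c=P.mean(0);_,_,V=np.linalg.svd(P-c);print(n,len(P),c,V[2],np.percentile(P[:,2],[5,50,95]),cv2.minAreaRect(P[:,:2].astype(np.float32)*1000))
    cv2.imwrite("pics/s22.png",cv2.resize(s["color"][160:350,320:520,::-1],None,fx=3,fy=3))
E
```

```text
clock: 28.22
tool_pos: [0.484, 0.115, 0.1985]
orientation: [-1.2, 59.9, 77.7]
force: [-0.3, -0.2, -3.2]
opening: 0.0618
clock: 28.48
tool_pos: [0.4843, 0.1149, 0.1977]
orientation: [-1.4, 59.8, 77.7]
force: [-0.3, -0.5, -3.6]
opening: 0.0617
clock: 28.6
tool_pos: [0.4845, 0.1148, 0.1972]
orientation: [-1.5, 59.8, 77.7]
force: [-12.1, -11.6, 34.4]
opening: 0.0619
[0.50151985 0.19303159 0.05983859]
scene 651 [0.51328656 0.23594833 0.06447256] [-0.00155846 -0.00236852  0.99999598] [0.06242137 0.06445302 0.06683437] ((509.9812316894531, 228.70693969726562), (125.64693450927734, 62.421688079833984), 78.11984252929688)
```

View pics/s22.png

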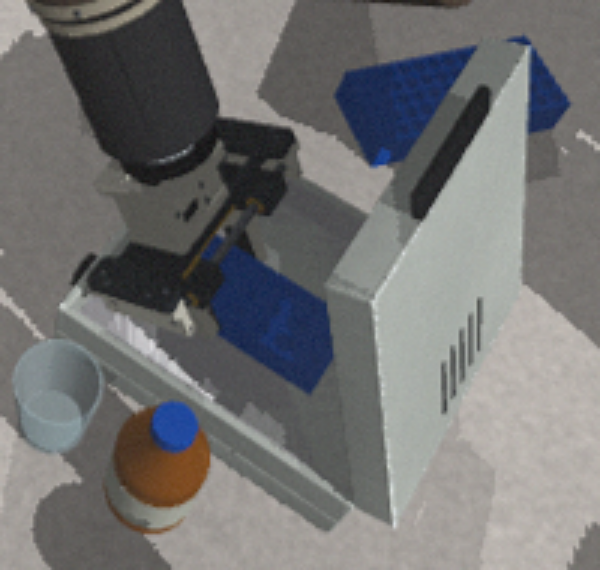

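The rack now sits level on the floor: top 64.5 mm, normal vertical, and the force has jumped. I ease off and release.

```bash
python3 -m inch '[-0.0005,0,0.0003,0,0,0,0.05]'; python3 -m inch '[-0.0008,0,0.0004,0,0,0,0.064,0,0,0,0,0,0,0.07,0,0,0,0,0,0,0.08,0,0,0,0,0,0,0.0876,0,0,0,0,0,0,0.0876,0,0,0,0,0,0,0.0876]'
python3 - <<'E'
from h import *
from plant import ctrl
o=ctrl.get_obs();print(o["tool_pos"]+.159*rot(o["orientation"])[:,0])
go([.499,.1955,.14],Rtool(258.7,-30,-1),3)
go([.47,.05,.26],Rtool(258.7,-10,-1),5)
E
```

```text
clock: 28.82
tool_pos: [0.4844, 0.1148, 0.1978]
orientation: [-1.5, 59.8, 77.6]
force: [1.1, -0.3, -2.6]
opening: 0.0616
clock: 29.58
tool_pos: [0.4848, 0.1153, 0.1977]
orientation: [-1.4, 59.8, 77.7]
force: [-0.6, -0.0, 0.1]
opening: 0.0873
[0.50185923 0.19346651 0.06028631]
TCP target [0.4834 0.1175 0.2777]
3 [-0.0227, 0.0004, 0.014] [0.19, 0.07, 0.17]
TCP target [0.4646 0.0229 0.4166]
5 [-0.0479, 0.0001, -0.001] [0.09, 4.04, 0.12]
```

```bash
python3 -m inch '[-0.0227,0.0004,0.014,0.2,0,0.1,0.0876,-0.0227,0.0004,0.014,0.2,0,0.1,0.0876,-0.0227,0.0004,0.014,0.2,0,0.1,0.0876,-0.05,0,-0.01,0,2,0,0.0876,-0.05,0,-0.01,0,4,0,0.0876,-0.05,0,-0.01,0,4,0,0.0876,0,0,0,0,0,0,0]'
cat > final.py <<'E'
from h import *
from plant import ctrl
import sys
k=sys.argv[1]
for n in("top","scene"):
    s=ctrl.snapshot(n);np.savez(f"pics/{n}{k}.npz",**s);W=cloud(s);im=s["color"].astype(int)
    m=(im[...,2]>im[...,0]+40)&(im[...,2]>im[...,1]+25)&(W[...,2]>.057)&(W[...,2]<.09)&(np.abs(W[...,0]-.5)<.12)&(np.abs(W[...,1]-.22)<.1)
    P=W[m]
    if len(P)>50:
        c=P.mean(0);_,_,V=np.linalg.svd(P-c);r=cv2.minAreaRect(P[:,:2].astype(np.float32)*1000);print(n,len(P),V[2].round(3),np.percentile(P[:,2],[5,50,95]).round(4),r)
        d=np.array(r[0])/1000-BOX;a=np.radians(BYAW);print(" in box x,y",d@[np.cos(a),np.sin(a)],d@[-np.sin(a),np.cos(a)])
    c=s["color"][160:350,320:520] if n=="scene" else s["color"][105:235,155:295]
    cv2.imwrite(f"pics/{n}{k}.png",cv2.resize(c[:,:,::-1],None,fx=3,fy=3,interpolation=cv2.INTER_CUBIC))
o=ctrl.get_obs();print(o["tool_pos"].round(3),o["joint_pos"].round(0))
E
python3 final.py 30
```

```text
clock: 30.45
tool_pos: [0.4631, 0.021, 0.4032]
orientation: [-0.4, 70.2, 78.1]
force: [-0.2, 0.2, -0.4]
opening: 0.0821
top 84 [-0.069 -0.004 -0.998] [0.0589 0.0639 0.0688] ((541.4778442382812, 256.4482727050781), (22.91551971435547, 69.31517791748047), 7.890680313110352)
 in box x,y 0.03247538182078942 -0.03009787599079728
scene 1048 [-0.01   0.003 -1.   ] [0.0586 0.0641 0.0666] ((517.5048217773438, 216.89019775390625), (145.60049438476562, 123.23634338378906), 29.116376876831055)
 in box x,y -0.011013267657275295 -0.014340831016273458
[0.463 0.022 0.4  ] [ 18.  -0. -19. -20. -62. -22.]
```

View pics/scene30.png

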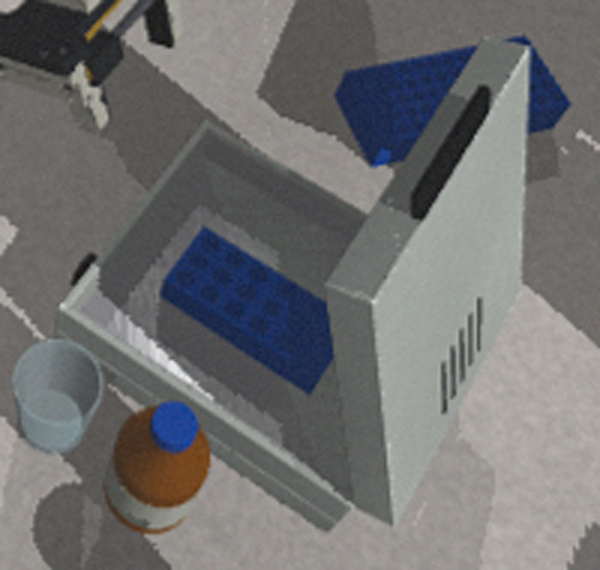

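The rack lies flat at scene crop (250,305), large wells up, clear of the fingers, with the lid still open. Next is the lid: go over it with closed fingers and come down behind.

```bash
cat > lid.py <<'E'
from path import *
HG=np.array([.531,.356,.076]);U=np.array([np.cos(np.radians(78.7)),np.sin(np.radians(78.7)),0])
def tip(phi,along=.231,off=.030):
    p=np.radians(phi);return HG+U*(-along*np.cos(p)+off*np.sin(p))+np.array([0,0,along*np.sin(p)+off*np.cos(p)])
def grasp_of_tip(t,Rm): return t-.019*Rm[:,0]
E
python3 - <<'E'
from lid import *
Rv=Rtool(258.7,0,-1);R20=Rtool(258.7,15,-1)
print(tip(68.6))
q=np.array([18,0,-19,-20,-62,-22.])
w=[]
t0=np.array([.47,.06,.40]);w.append((grasp_of_tip(t0,Rv),258.7,0,-1,6))
t1=tip(68.6)+.035*U;t1=t1.copy();t1[2]=.40;w.append((grasp_of_tip(t1,Rv),258.7,0,-1,8))
t1=t1.copy();t1[2]=.30;w.append((grasp_of_tip(t1,Rv),258.7,0,-1,4))
for ph in(60,40,20,0): w.append((grasp_of_tip(tip(ph),Rv),258.7,0,-1,4))
check(q,w)
E
```

```text
[0.51995748 0.3007376  0.3020202 ]
[0.47  0.06  0.419] 258.7 0 q [ 31.  -3.  -5.   0. -87. -42.] maxstep [3. 1. 3. 4. 5. 5.] w [0.37 0.22 0.78] [0.47 0.06 0.78]
[0.527 0.335 0.419] 258.7 0 q [ 50.  13.  12.   0. -89. -62.] maxstep [3. 2. 3. 0. 1. 3.] w [0.38 0.46 0.78] [0.53 0.33 0.78]
[0.527 0.335 0.319] 258.7 0 q [ 50.  14.   1.  -0. -77. -62.] maxstep [0. 0. 3. 0. 3. 0.] w [0.38 0.46 0.68] [0.53 0.33 0.68]
[0.513 0.268 0.31 ] 258.7 0 q [ 47.  10.  -6.  -0. -75. -58.] maxstep [1. 1. 2. 0. 1. 1.] w [0.37 0.4  0.67] [0.51 0.27 0.67]
[0.5   0.201 0.266] 258.7 0 q [ 43.   7. -15.  -0. -69. -54.] maxstep [1. 1. 2. 0. 2. 1.] w [0.37 0.34 0.63] [0.5  0.2  0.63]
[0.49  0.153 0.202] 258.7 0 q [ 39.   7. -23.  -0. -60. -51.] maxstep [1. 0. 2. 0. 2. 1.] w [0.37 0.3  0.56] [0.49 0.15 0.56]
[0.486 0.129 0.125] 258.7 0 q [ 37.  11. -30.  -0. -49. -49.] maxstep [0. 1. 2. 0. 3. 0.] w [0.37 0.28 0.48] [0.48 0.13 0.48]
```

Run:
```python
from lid import *
go(grasp_of_tip(np.array([.48,.08,.41]),Rtool(258.7,0,-1)),Rtool(258.7,0,-1),5)
```

```text
TCP target [0.48  0.08  0.588]
5 [-0.0345, -0.001, 0.0196] [-0.05, 3.96, -0.03]
```

```bash
python3 -m inch '[-0.0345,-0.001,0.0196,0,4,0,0,-0.0345,-0.001,0.0196,0,4,0,0,-0.0345,-0.001,0.0196,0,4,0,0,-0.0345,-0.001,0.0196,0,4,0,0,-0.0345,-0.001,0.0196,0,4,0,0]'
python3 - <<'E'
from lid import *
t1=tip(68.6)+.04*U;t1[2]=.40;print(t1)
go(grasp_of_tip(t1,Rtool(258.7,0,-1)),Rtool(258.7,0,-1),6)
E
```

```text
clock: 31.18
tool_pos: [0.4813, 0.0831, 0.5839]
orientation: [136.0, 88.5, -145.7]
force: [0.4, 0.7, -0.7]
opening: 0.025
[0.52779533 0.33996218 0.4       ]
TCP target [0.5278 0.34   0.578 ]
6 [0.0005, 0.0009, 0.0435] [-0.06, -0.17, -0.17]
```

```bash
python3 -m inch '[0,0.0009,0.0435,0,-0.2,-0.2,0,0,0.0009,0.0435,0,-0.2,-0.2,0,0,0.0009,0.0435,0,-0.2,-0.2,0,0,0.0009,0.0435,0,-0.2,-0.2,0,0,0.0009,0.0435,0,-0.2,-0.2,0,0,0.0009,0.0435,0,-0.2,-0.2,0]'
python3 - <<'E'
from lid import *
t1=tip(68.6)+.04*U;t1[2]=.305;print(t1)
go(grasp_of_tip(t1,Rtool(258.7,0,-1)),Rtool(258.7,0,-1),3)
E
```

```text
clock: 31.92
tool_pos: [0.5298, 0.3521, 0.5743]
orientation: [112.0, 89.7, -169.5]
force: [-0.4, -0.5, 0.6]
opening: 0.0008
[0.52779533 0.33996218 0.305     ]
TCP target [0.5278 0.34   0.483 ]
3 [0.0304, -0.0002, -0.0041] [-0.05, -0.04, -0.09]
```

```bash
python3 -m inch '[0.0304,0,-0.0041,0,0,0,0,0.0304,0,-0.0041,0,0,0,0,0.0304,0,-0.0041,0,0,0,0,0,0,0,0,0,0,0]'
python3 - <<'E'
from lid import *
from plant import ctrl
s=ctrl.snapshot("scene");cv2.imwrite("pics/s40.png",cv2.resize(s["color"][100:350,320:540,::-1],None,fx=2.4,fy=2.4))
for ph in (66,60):
    go(grasp_of_tip(tip(ph),Rtool(258.7,0,-1)),Rtool(258.7,0,-1))
E
```

```text
clock: 32.42
tool_pos: [0.5264, 0.3466, 0.4702]
orientation: [127.2, 88.9, -153.9]
force: [0.4, -1.4, -0.0]
opening: 0.0003
TCP target [0.518  0.2907 0.4772]
2 [-0.0024, -0.001, -0.0284] [0.09, -0.27, -0.38]
TCP target [0.5135 0.2682 0.4691]
2 [0.0018, -0.0011, -0.0399] [0.09, -0.27, -0.38]
```

View pics/s40.png

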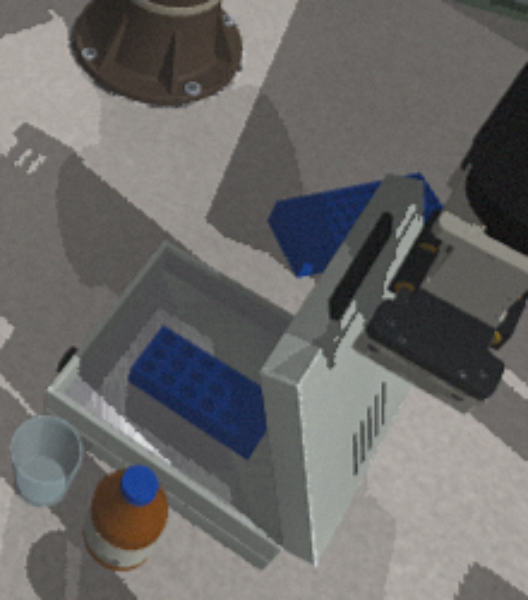

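```bash
python3 -m inch '[-0.003,0,-0.025,0,-0.2,-0.3,0,-0.003,0,-0.025,0,-0.2,-0.3,0,0.002,0,-0.0155,0,0,0,0,0.0055,0,-0.0153,0,0,0,0,0.0065,0,-0.015,0,0,0,0]'
cat > lidchk.py <<'E'
from lid import *
from plant import ctrl
import sys
o=ctrl.get_obs();Rm=rot(o["orientation"]);t=o["tool_pos"]+.178*Rm[:,0];d=t-HG
x=d@U;a=np.degrees(np.arctan2(d[2],-x));r=np.hypot(x,d[2]);print("tip",t.round(3),"psi",a.round(1),"r",r.round(3),"phi if on face",(a-np.degrees(np.arcsin(.03/r))).round(1),o["force"].round(1))
for ph in map(float,sys.argv[1:]): 
    go(grasp_of_tip(tip(ph),Rtool(258.7,0,-1)),Rtool(258.7,0,-1),3)
E
python3 lidchk.py 50 40
```

```text
clock: 33.1
tool_pos: [0.509, 0.2527, 0.4678]
orientation: [-17.3, 89.6, 61.7]
force: [0.5, 3.8, 0.5]
opening: 0.0005
tip [0.51  0.254 0.29 ] psi 64.0 r 0.238 phi if on face 56.7 [0.5 3.8 0.5]
TCP target [0.5064 0.2329 0.4502]
3 [0.0058, -0.0004, -0.0067] [0.11, 0.14, 0.04]
TCP target [0.5001 0.2014 0.4255]
3 [0.014, -0.0004, -0.0174] [0.11, 0.14, 0.04]
```

```bash
python3 -m inch '[0.008,0,-0.015,0,0,0,0,0.009,0,-0.0145,0,0,0,0,0.01,0,-0.014,0,0,0,0,0.011,0,-0.0135,0,0,0,0,0.0115,0,-0.0125,0,0,0,0]'; python3 lidchk.py 30 20
python3 - <<'E'
from plant import ctrl
import cv2
s=ctrl.snapshot("scene");cv2.imwrite("pics/s41.png",cv2.resize(s["color"][100:350,320:540,::-1],None,fx=2.4,fy=2.4))
E
```

```text
clock: 33.72
tool_pos: [0.4949, 0.1793, 0.4143]
orientation: [-19.0, 89.6, 60.0]
force: [1.9, 2.6, 1.3]
opening: 0.0004
tip [0.495 0.18  0.236] psi 41.8 r 0.24 phi if on face 34.6 [1.9 2.6 1.3]
TCP target [0.4947 0.1745 0.3955]
3 [0.0063, -0.0003, -0.0016] [0.11, 0.11, 0.04]
TCP target [0.4905 0.1532 0.3612]
3 [0.0177, -0.0002, -0.0089] [0.11, 0.11, 0.04]
```

View pics/s41.png

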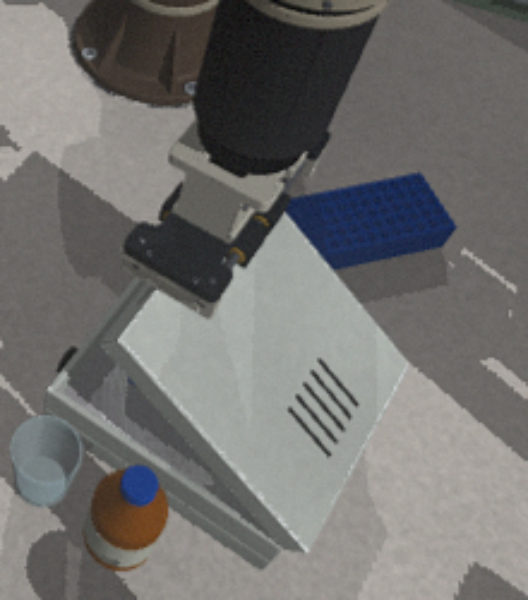

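The lid is coming down with the fingertips on its outer face (crop (215,300)). I continue along the arc.

```bash
python3 -m inch '[0.0125,0,-0.0095,0,0,0,0,0.013,0,-0.0085,0,0,0,0,0.0135,0,-0.008,0,0,0,0,0.014,0,-0.007,0,0,0,0,0.0145,0,-0.006,0,0,0,0]'; python3 lidchk.py 10 0
```

```text
clock: 34.4
tool_pos: [0.4862, 0.1369, 0.3408]
orientation: [-0.5, 89.8, 78.5]
force: [1.0, 1.1, 1.3]
opening: 0.0006
tip [0.486 0.137 0.163] psi 21.3 r 0.239 phi if on face 14.1 [1.  1.1 1.3]
TCP target [0.4874 0.138  0.3237]
3 [0.0057, -0.0003, 0.0004] [0.1, 0.05, 0.0]
TCP target [0.4857 0.1295 0.284 ]
3 [0.0189, -0.0003, -0.0025] [0.1, 0.05, 0.0]
```

```bash
python3 -m inch '[0.0145,0,-0.003,0,0,0,0,0.0145,0,-0.002,0,0,0,0,0.014,0,-0.001,0,0,0,0]'; python3 lidchk.py 0
```

```text
clock: 34.78
tool_pos: [0.4843, 0.1293, 0.2943]
orientation: [84.5, 89.9, 163.5]
force: [0.0, -0.4, 1.9]
opening: 0.0
tip [0.484 0.129 0.116] psi 9.9 r 0.235 phi if on face 2.5 [ 0.  -0.4  1.9]
TCP target [0.4857 0.1295 0.284 ]
3 [0.0034, -0.0004, 0.0001] [0.09, 0.0, -0.03]
```

```bash
python3 -m inch '[0.008,0,0,0,0,0,0,0.006,0,0,0,0,0,0]'; python3 lidchk.py 0
```

```text
clock: 35.02
tool_pos: [0.4843, 0.1293, 0.2835]
orientation: [150.9, 89.8, -130.0]
force: [-44.7, 0.1, 109.6]
opening: 0.0005
tip [0.484 0.129 0.105] psi 7.2 r 0.234 phi if on face -0.1 [-4.470e+01  1.000e-01  1.096e+02]
TCP target [0.4857 0.1295 0.284 ]
3 [-0.0002, -0.0005, 0.0001] [0.13, -0.05, -0.03]
```

The lid is on its stop, but that press reached about 118 N, close to the 120 N limit. I back off at once.

```bash
python3 -m inch '[-0.005,0,0,0,0,0,0,-0.02,0,0,0,0,0,0,-0.04,0,0,0,0,0,0,-0.05,0,0,0,0,0,0,-0.05,0,0.02,0,0,0,0,0,0,0,0,0,0,0]'
python3 - <<'E'
from lid import *
from plant import ctrl
for n in("scene","top"):
    s=ctrl.snapshot(n);np.savez(f"pics/{n}50.npz",**s);W=cloud(s)
    d=W-HG;xb=d@U;yb=d[...,:2]@np.array([-U[1],U[0]])
    m=(xb<-.02)&(xb>-.24)&(np.abs(yb)<.1)&(W[...,2]>.085)&(W[...,2]<.13)
    A=np.stack([-xb[m],np.ones(m.sum())],1);print(n,m.sum(),"slope rad, height at hinge",np.linalg.lstsq(A,W[...,2][m],rcond=None)[0])
s=load("pics/scene50.npz");cv2.imwrite("pics/s50.png",s["color"][:,:,::-1])
E
```

```text
clock: 35.78
tool_pos: [0.4883, 0.1511, 0.4541]
orientation: [-22.4, 89.9, 56.7]
force: [-0.0, -0.2, 0.3]
opening: 0.0005
scene 7432 slope rad, height at hinge [0.00095844 0.10546516]
top 1413 slope rad, height at hinge [0.00170694 0.10501285]
```

View pics/s50.png

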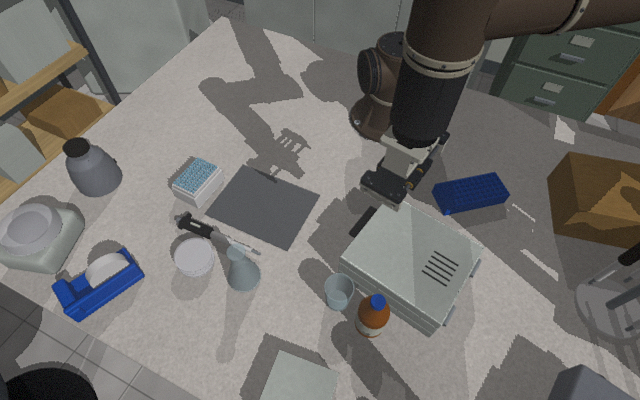

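The lid is shut at scene (410,265), with its slope measured at about 0.001–0.002 rad. The robot is well above it and all bystanders stand where they started. I hand in.

```bash
python3 -c "
from plant import ctrl
print(ctrl.get_obs()['force'],ctrl.get_obs()['qvel'].round(2)); print(ctrl.close_job())"
```

```text
[ 0.51175477  0.29004832 -0.18461815] [-0.36  1.   -1.96 -0.18  0.15  0.03]
the job is handed in; nothing more can be done
None
```

The rack is turned over and back on the chamber floor, large-well face up, and the lid is shut. I handed the job in at about 36 s of the 69 s allowed; no verdict was reported.

**What I did:** I lifted the rack out of the box and stood it on its end on the mat. I then re-gripped it from the large-well side, laid it in the chamber and released it with the lid still open. Finally I pulled the lid forward from behind with closed fingers and pressed it down.

**Last checks:**
- **Rack:** It was level, with its top 64 mm above the bench. Worked out from the last grip pose, its centre is about 6 mm (front to back) and 3 mm (side to side) from the middle. The camera fit of its length put it within 1° of front to back.
- **Lid:** The slope measured in two cameras was 0.001–0.002 rad, so it is shut.
- **Robot:** The arm was well clear and touching nothing. It still had a small residual motion (joint speeds up to 2 °/s) at hand-in.
- **Bystanders:** By eye in the last picture, none had moved.

**What went less well:**
- The final press on the lid reached about 118 N at the wrist, close to the 120 N limit, and I backed off at once.
- The rack rocked a few millimetres after I released it on the mat, then settled without toppling.
- After release, the camera fit of the rack's position was spoiled by other blue things in view. The position above comes from the grip pose instead.

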